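# Run the stray mahjong tiles through the sanitiser

### The job

Slide open the cover of the tile sanitiser, lay every mahjong tile that is on the table in its compartment, each resting on the compartment floor (none on top of another, none standing on end), and slide the cover fully shut over them. Only then set the timer: turn the dial clockwise all the way to its stop, then count exactly four clicks back (one click for each mark on its scale) and let go. Leave the tumbler, the bell and the magnifying glass where they stand.

Things in the scene. Friction and masses are not known exactly. Their poses are not given: they have to be found in the camera images.
- sanitiser: The tile sanitiser, a flat white box fixed to the table, turned up to 0.2 rad: 270 mm long (x, away from the robot), 332 mm wide (y, left), 44 mm high; origin under its centre. Front right: the open-topped compartment under the sliding cover. Behind that: a closed deck, 44 mm high, on to which the cover slides to open. Left: the timer block with the dial, 44 mm high.
- tray (a point): Centre of the compartment floor, axes as the sanitiser's. The floor is 12 mm above the table, 120 mm in x by 210 mm in y. The walls rise 32 mm above it (tops 44 mm above the table), 6 mm thick in front, 12 mm at the right.
- cover (a joint): Flat dark steel plate 132 x 222 x 6 mm sliding over the compartment, its top 51 mm above the table. 0 m = fully shut, 0.13 m = fully open (slid along the sanitiser's +x, the compartment wholly free). Sliding takes about 2 N; it stays where it is left. It starts shut or partly shut.
- cover_grip (a point): Centre of the white bar handle on the middle of the cover: 70 mm long along the sanitiser's y, 12 mm thick in x, 22 mm high (its top 11 mm above this point, the plate 11 mm below it). Moves with the cover; axes as the sanitiser's.
- dial (a joint): Timer dial on a vertical axis; rad, growing clockwise seen from above, 0 (zero stop) to 4.189 (wound, end stop). 13 black marks, 20 degrees (0.349 rad) apart, 12 clicks; first and last marks are longer. A click is one mark; it turns smoothly (no detent felt, 0.06 N m) and stays put. Pointer: 120 deg left of the sanitiser's +x at 0, 120 deg right at the end stop. Starts at 3 to 6 clicks.
- dial_grip (a point): On the dial's axis, 18 mm above the timer block's top. The grip is an upright white bar 48 mm long, 14 mm wide, from 6 to 30 mm above the block, on a black disc 60 mm across, 6 mm thick. Turns with the dial: x runs along the bar to the pointer end (black line on the bar, white dot on the disc), z up.
- tile1: A mahjong tile lying face down on the table, ivory with a green back, 38 (its x) x 28 (its y) x 22 mm (its z, up when the back is up), about 30 g; the origin is its centre. Three to five tiles are present (absent ones are given as None).
- tile2: A mahjong tile lying face down on the table, ivory with a green back, 38 (its x) x 28 (its y) x 22 mm (its z, up when the back is up), about 30 g; the origin is its centre. Three to five tiles are present (absent ones are given as None).
- tile3: A mahjong tile lying face down on the table, ivory with a green back, 38 (its x) x 28 (its y) x 22 mm (its z, up when the back is up), about 30 g; the origin is its centre. Three to five tiles are present (absent ones are given as None).
- tile4: A mahjong tile lying face down on the table, ivory with a green back, 38 (its x) x 28 (its y) x 22 mm (its z, up when the back is up), about 30 g; the origin is its centre. Three to five tiles are present (absent ones are given as None).
- tile5: A mahjong tile lying face down on the table, ivory with a green back, 38 (its x) x 28 (its y) x 22 mm (its z, up when the back is up), about 30 g; the origin is its centre. Three to five tiles are present (absent ones are given as None).
- tumbler: Bystander: an open jade-green glass tumbler, 72 mm across, 100 mm high; origin at the centre of its foot.
- bell: Bystander: a brass hand bell standing on its mouth, 68 mm across, 118 mm high with its wooden handle; origin at the centre of its foot.
- magnifier: Bystander: a magnifying glass lying flat, lens 80 mm across, brown horn handle along its -x, 190 mm long over all; origin under the centre of the lens.
Mind the look-alikes: they are no part of the job. What is shaped like the tile3 but pink is not meant.

How it is judged:
By the outcome, as a careful person would: the job done as asked, in the order asked, and still so for the second after the job is handed in, with the robot touching nothing.
Of tile1, tile2, tile3, tile4, tile5 only 3 to 5 are there at a start; the rules pass over those that are not, and their reading is None.
At some moment in a run one of tile1, tile2, tile3, tile4, tile5 may be knocked a few centimetres aside while the robot is not near it.
Once in a run the grip may slacken for a moment while it holds something.
It also fails if it takes over 210 s, if anything falls off the work surface, if the arm or the gripper's body presses on something with over 40 N, if the wrist force passes 120 N, or if a joint passes its speed limit or range.

### The arm

A 7-joint arm with a two-finger parallel gripper is mounted at the origin on the work surface. World frame = base frame: x ahead of the robot, y to its left, z up, the work surface at z = 0. Lengths are in m, angles in rad, forces in N, time in s.
With the tool pointing down it reaches from about 0.375 to 0.925 m from the base axis. Payload 3.1 kg.
Tool frame: the origin (TCP) lies between the finger pads; the fingertips stand 11 mm ahead of it and the grasp point (between the pads) lies 8 mm behind it; z points along the fingers, x is the direction in which the jaws open and shut, and the axes are right-handed (so a half turn about z gives the same grasp; the last joint's range is limited). The gripper opens to 85 mm and grips with 20 to 120 N. Pads are 22 mm wide; open, the fingers measure 114 mm over their backs; the gripper's body (76 mm by 85 mm) begins 54 mm behind the grasp point. The pads swing forward as they close: fully open they stand 13 mm farther back than shut.
Start: joints at [-1.426, 0.383, 0.044, 1.598, -0.018, 1.161, -0.05], TCP at [0.156, 0.631, 0.242] pointing down, gripper open.
Joint ranges: [-2.61, 2.61], [-0.41, 2.15], [-1.48, 1.57], [0, 2.5], [-1.57, 4.71], [0.05, 1.97], [-2.85, 2.85]. Speed limits (rad/s): [2.79, 2.79, 3.14, 3.14, 3.14, 3.14, 3.14].

### API

Orientations are given as a unit quaternion [w, x, y, z].
In Python, from station import manip gives the robot as it stands.
- The arm moves only by the tool carry_out, never from a script. Its argument "deltas" is text: rows parted by semicolons, each of 7 numbers parted by spaces: the turn, a rotation vector about the tool's x, y, z in degrees, then the shift along the tool's x, y, z in mm, then the closure, from -1 (fully open) to 1 (shut), so that 0 is half open. In form: ax ay az tx ty tz grip; .... A call has 1 to 8 rows; each row is the pose to reach, as a shift and turn from the pose commanded when the call began, along the tool's axes at that moment; what a row does not reach only later rows make up. A row lasts 1/8 s, in which the tool goes at most 62.5 mm and 10.7 degrees, less where a joint would pass 70% of its speed; a pose out of reach is approached as far as the arm can. A call with a gripper value outside its range is refused whole. The fingers move at their own pace and stop on an object; "force" is the grip in N (left out, the last holds). Time passes only in rows, so rows that repeat a pose let the fingers close. It gives the time, the measured TCP pose, the force and the opening at its end, in the units of the state.
- manip.state(): the state, without advancing time (a new reading comes with each control period).
- manip.snapshot(name): name is "scene" or "side" or "wrist"; returns a dict with "img" (384x512x3 uint8, blue, green, red), "camera_matrix" (3x3 intrinsics, pixels), "R" (3x3) and "t" (3): a world point X has camera coordinates R X + t; the wrist camera has in their place "hand_eye" (4x4, takes a point from camera to tool coordinates, whose origin is the TCP and whose axes are the tool frame's). Camera axes: x right, y down, z forward; pixel columns grow to the right and rows downward; lengths in m; the calibration is good to about 2 mm. A picture is of the moment at which its call begins: read the wrist's pose just before it. There is no depth.
- manip.sign_off(): hands the job in, once; it reports no verdict.
Trained networks look in a picture, given as the dict that the camera call returned (one of the last four; its "shot" number tells which), for a name from the list of things; names that differ only in an ending like _2 or _b are one class to them, and where a whole thing is asked for, a point or a joint stands for the part that bears it (a point fixed in the world has none). Each returns a list of dicts, best first, with "score" (0 to 1); they miss things now and then, are a little off and sometimes report something else, mostly with a low value. They report only what shows in the picture. A call takes as long as a camera call. They do not tell look-alikes from the thing itself.
- manip.find_in(target, picture): "box" ([left, top, right, bottom] in pixels, round what is visible of it).
- manip.silhouettes(target, picture): "pixels" (384x512 bool, what is visible of it) and "box" ([left, top, right, bottom] in pixels, round what is visible of it).
- manip.tip_of(target, picture): "location" ([column, row] in pixels: a listed point, or the origin of a listed thing).
The state is a dict: "t": time; "joints": joint angles; "joint_velocities": joint speeds; "joint_efforts": joint torques, N m; "position": TCP position; "orientation": TCP orientation; "wrist_force": force on the tool from outside, world axes, zero at the start; "moment": the same for the moment, N m; "width": finger opening in m.
Only numpy, scipy, OpenCV 4.12 (cv2) and the standard library are available. Lean on these libraries where they do the work, as an engineer would, in place of code of your own. Each camera call takes 0.05 s, during which the arm holds its last target.

## Working session

There is one attempt and no reset: what is moved stays moved. The work goes in short steps, Python scripts to look and compute and a tool call to move; the robot and the scene stay as the last step left them, time stands still between calls to the robot, and variables do not carry over. Pictures are saved under pics/ and viewed, and the job is handed in when it is done.

Besides the shell and the picture viewer there is one more tool, called after ">>>" as a command line: name --argument value ..., lists and objects as JSON in quotes. carry_out: Moves the arm, as the interface text tells. Its arguments: {"type":"object","properties":{"deltas":{"type":"string"},"force":{"type":"number"}},"required":["deltas"]}

```bash
ls; mkdir -p pics
python3 - <<'E'
from station import manip
import cv2,numpy as np
s=manip.state();print({k:np.round(v,3) for k,v in s.items()})
for n in ["scene","side","wrist"]:
    p=manip.snapshot(n);cv2.imwrite(f"pics/{n}0.png",p["img"])
    print(n,p["camera_matrix"],p.get("R"),p.get("t"),p.get("hand_eye"),p["shot"])
E
```

```text
pics
{'t': np.float64(0.0), 'joints': array([-1.426,  0.384,  0.044,  1.6  , -0.018,  1.161, -0.05 ]), 'joint_velocities': array([ 0.001,  0.002, -0.   , -0.003, -0.002,  0.   ,  0.   ]), 'joint_efforts': array([-1.0000e-03, -4.3346e+01,  1.0240e+00, -2.4952e+01,  1.1000e-02,
        1.1000e-02,  0.0000e+00]), 'position': array([0.156, 0.63 , 0.241]), 'orientation': array([ 0.001,  0.788,  0.616, -0.001]), 'wrist_force': array([-0.691, -0.291,  0.01 ]), 'moment': array([-0.003,  0.045, -0.002]), 'width': np.float64(0.085)}
scene [[401.94398754   0.         260.09916563]
 [  0.         401.94398754 194.65000875]
 [  0.           0.           1.        ]] [[ 0.54812821  0.83632049 -0.01111313]
 [ 0.69170031 -0.46073335 -0.5561254 ]
 [-0.47021925  0.29714106 -0.83102409]] [-0.2981773  -0.32726365  1.39744346] None 1
side [[362.05355424   0.         251.43772501]
 [  0.         362.05355424 186.78489038]
 [  0.           0.           1.        ]] [[ 0.97461943 -0.22306169  0.01898527]
 [-0.11663419 -0.57832923 -0.80742292]
 [ 0.19108486  0.78471574 -0.58966752]] [-0.52193405  0.118861    0.88328899] None 2
wrist [[331.96014549   0.         255.94483504]
 [  0.         331.96014549 195.76827887]
 [  0.           0.           1.        ]] None None [[ 9.99999567e-01 -3.08921709e-04 -8.78208105e-04 -1.07825405e-03]
 [ 5.44799497e-04  9.59129706e-01  2.82966272e-01 -7.18568100e-02]
 [ 7.54901057e-04 -2.82966627e-01  9.59129458e-01 -1.31060109e-01]
 [ 0.00000000e+00  0.00000000e+00  0.00000000e+00  1.00000000e+00]] 3
```

View pics/scene0.png

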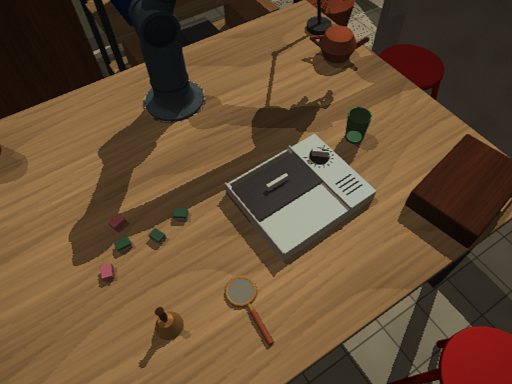

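View pics/side0.png

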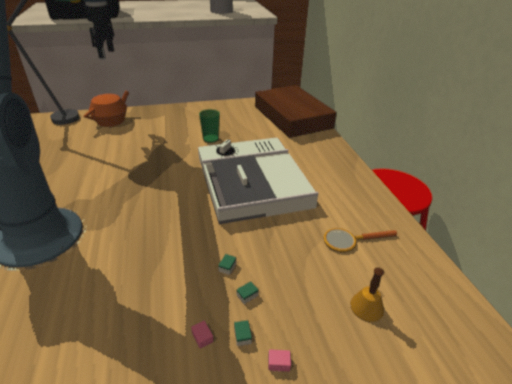

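View pics/wrist0.png

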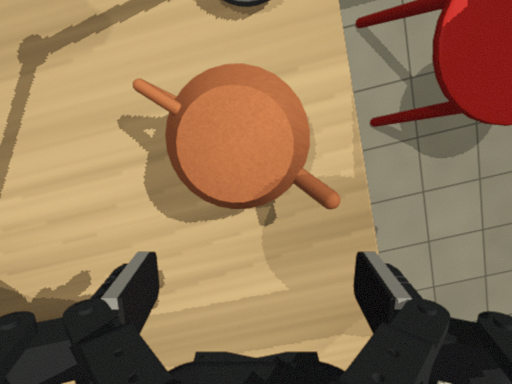

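The scene camera shows three green tiles at about (180,214), (157,236) and (123,244), and two pink look-alikes at (117,222) and (107,272). The sanitiser's cover is dark and looks shut, and the arm is out of the way at the left. Next I'll measure.

```bash
cat > h.py <<'E'
from station import manip
import cv2,numpy as np
from scipy.spatial.transform import Rotation as Ro
def Rq(q): return Ro.from_quat([q[1],q[2],q[3],q[0]]).as_matrix()
def snap(n):
    s=manip.state();p=manip.snapshot(n)
    if n=="wrist":
        T=np.eye(4);T[:3,:3]=Rq(s["orientation"]);T[:3,3]=s["position"]
        C=T@p["hand_eye"]; p["Rw"]=C[:3,:3];p["cw"]=C[:3,3]
    else:
        p["Rw"]=p["R"].T;p["cw"]=-p["R"].T@p["t"]
    return p
def ray(p,uv):
    uv=np.asarray(uv,float).reshape(-1,2)
    d=np.c_[uv,np.ones(len(uv))]@np.linalg.inv(p["camera_matrix"]).T@p["Rw"].T
    return d
def plane(p,uv,z):
    d=ray(p,uv); return p["cw"]+d*((z-p["cw"][2])/d[:,2])[:,None]
def proj(p,X):
    X=np.atleast_2d(X); c=(X-p["cw"])@p["Rw"]
    q=c@p["camera_matrix"].T; return q[:,:2]/q[:,2:]
def hsv(p): return cv2.cvtColor(p["img"],cv2.COLOR_BGR2HSV)
def crop(p,box,name,k=4):
    l,t,r,b=[int(v) for v in box]
    cv2.imwrite("pics/"+name,cv2.resize(p["img"][max(t,0):b,max(l,0):r],None,fx=k,fy=k,interpolation=cv2.INTER_CUBIC))
E
python3 - <<'E'
from h import *
for n in ["scene","side"]:
    p=snap(n)
    for t,z in [("tile3",.011),("sanitiser",0),("cover_grip",.062),("dial_grip",.062),("tray",.012),("tumbler",0),("bell",0),("magnifier",0)]:
        for r in manip.tip_of(t,p)[:6]:
            print(n,t,round(r["score"],2),np.round(r["location"],1),np.round(plane(p,r["location"],z)[0],3))
    if n=="scene": crop(p,(85,195,205,290),"tiles.png",5); crop(p,(215,125,385,265),"san.png",4)
    else: crop(p,(180,240,320,380),"tiles_s.png",4); crop(p,(190,130,330,225),"san_s.png",5)
E
```

```text
scene tile3 0.7 [124.7 242.4] [ 0.428 -0.359  0.011]
scene tile3 0.7 [159.3 235.5] [ 0.461 -0.272  0.011]
scene tile3 0.66 [117.6 220.2] [ 0.353 -0.349  0.011]
scene tile3 0.58 [109.1 271.8] [ 0.485 -0.426  0.011]
scene tile3 0.43 [179.6 214. ] [ 0.43  -0.195  0.011]
scene sanitiser 0.61 [299.6 193.8] [0.556 0.13  0.   ]
scene sanitiser 0.52 [161.7 233.1] [ 0.451 -0.263  0.   ]
scene cover_grip 0.56 [276.8 179.5] [0.513 0.077 0.062]
scene dial_grip 0.67 [123.5 248.9] [ 0.476 -0.367  0.062]
scene dial_grip 0.52 [320. 152.] [0.501 0.239 0.062]
scene tray 0.81 [272.5 186.9] [0.499 0.073 0.012]
scene tumbler 0.89 [349.5 138.9] [ 0.474  0.389 -0.   ]
scene bell 0.96 [172.7 325.8] [ 0.695 -0.351  0.   ]
scene magnifier 0.95 [243.1 290.9] [ 0.715 -0.163  0.   ]
side tile3 0.91 [248.1 290.9] [ 0.465 -0.276  0.011]
side tile3 0.82 [244.9 332.5] [ 0.439 -0.367  0.011]
side tile3 0.73 [200.8 334.3] [ 0.359 -0.353  0.011]
side tile3 0.69 [228.6 264.1] [ 0.438 -0.196  0.011]
side tile3 0.63 [278.4 361.1] [ 0.485 -0.432  0.011]
side sanitiser 0.79 [251.1 179.8] [0.564 0.128 0.   ]
side cover_grip 0.78 [244.5 172.9] [0.532 0.079 0.062]
side dial_grip 0.65 [332.7 242.5] [ 0.666 -0.227  0.062]
side dial_grip 0.58 [226.1 145.8] [0.508 0.238 0.062]
side tray 0.71 [232.9 190.3] [0.498 0.071 0.012]
side tumbler 0.77 [210.  138.1] [0.477 0.411 0.   ]
side magnifier 0.84 [337.9 241.8] [ 0.713 -0.171  0.   ]
```

View pics/tiles.png

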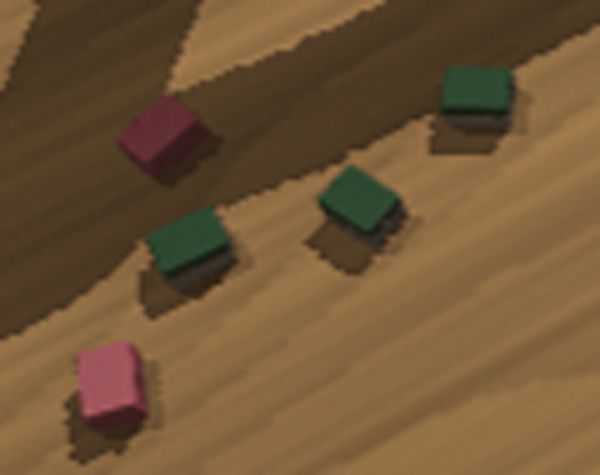

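View pics/san.png

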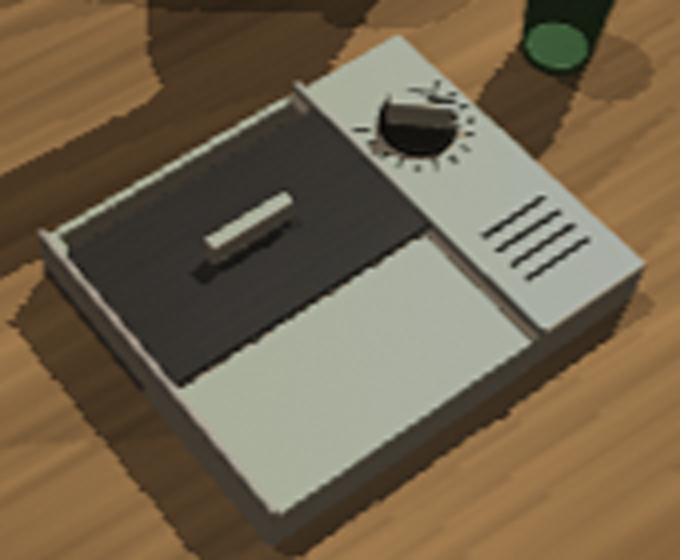

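View pics/san_s.png

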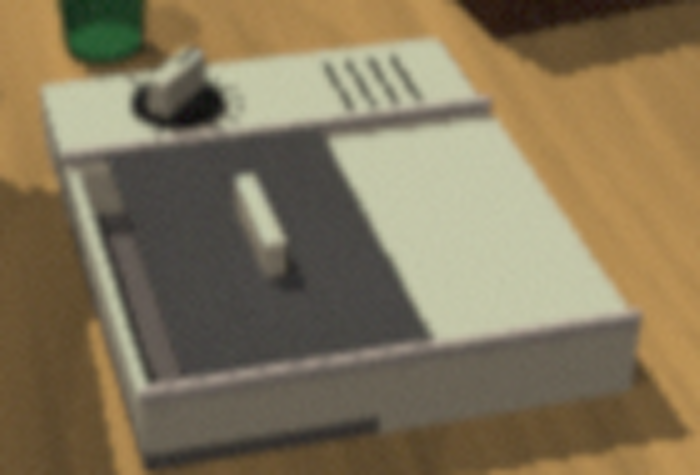

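View pics/tiles_s.png

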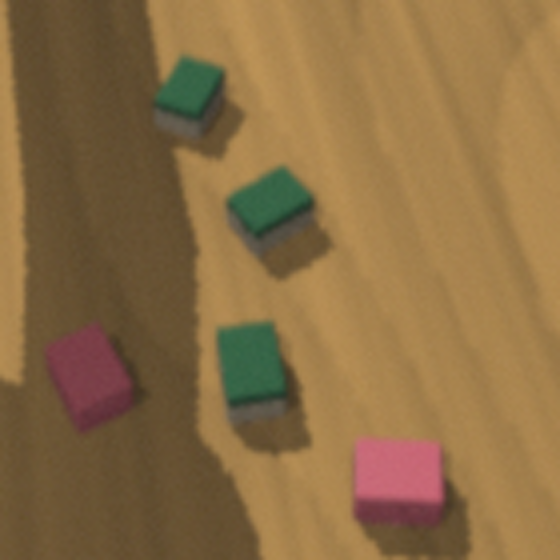

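Three green tiles are confirmed at scene pixels (124,243), (159,235) and (180,214). The pink blocks at (117,220) and (109,272) aren't meant. The cover is open by a small gap. Next I'll fit the sanitiser's pose and the tile poses.

Run:
```python
from h import *
p=snap("scene")
c=plane(p,[[314.5,134.5],[375.5,190.75],[283.75,253.25],[225,183]],.044)
print(np.round(c,3)); print([round(np.linalg.norm(c[i]-c[(i+1)%4]),3) for i in range(4)])
print("ang",np.arctan2(*(c[1]-c[0])[1::-1]),np.arctan2(*(c[2]-c[3])[1::-1]),"ctr",c.mean(0))
for n in ["scene","side"]:
    p=snap(n);h=hsv(p)
    m=((h[...,0]>60)&(h[...,0]<95)&(h[...,1]>90)).astype(np.uint8)
    k,l,st,ce=cv2.connectedComponentsWithStats(m)
    for i in range(1,k):
        if 30<st[i,4]<500:
            cnt=cv2.findContours((l==i).astype(np.uint8),0,1)[0][0][:,0,:]
            w=plane(p,cnt,.022)[:,:2].astype(np.float32)
            print(n,np.round(ce[i],1),st[i,4],cv2.minAreaRect((w*1000)), np.round(plane(p,ce[i],.022),3))
```

```text
[[ 0.426  0.279  0.044]
 [ 0.688  0.293  0.044]
 [ 0.703 -0.032  0.044]
 [ 0.431 -0.045  0.044]]
[np.float64(0.262), np.float64(0.324), np.float64(0.272), np.float64(0.324)]
ang 0.04968281898185465 0.04833746842344341 ctr [0.56163821 0.12392039 0.044     ]
scene [179.8 211.9] 64 ((431.9577941894531, -193.08108520507812), (33.89784622192383, 19.531993865966797), 56.37784194946289) [[ 0.432 -0.193  0.022]]
scene [156.  233.7] 55 ((460.3106384277344, -277.8846130371094), (32.60309600830078, 22.8807315826416), 26.240243911743164) [[ 0.458 -0.278  0.022]]
scene [121.8 242.5] 79 ((431.5475158691406, -365.1558532714844), (33.655826568603516, 22.62036895751953), 88.19149780273438) [[ 0.431 -0.365  0.022]]
side [210.  128.1] 334 ((483.6792297363281, 451.28009033203125), (204.85064697265625, 57.65148162841797), 83.39301300048828) [[0.483 0.445 0.022]]
side [226.9 262. ] 132 ((434.462646484375, -198.28463745117188), (34.26927185058594, 24.967247009277344), 54.813018798828125) [[ 0.434 -0.199  0.022]]
side [246.9 290.1] 165 ((461.1127014160156, -281.8043212890625), (33.42739486694336, 24.621997833251953), 23.19287872314453) [[ 0.461 -0.282  0.022]]
side [242.4 330.7] 237 ((433.75604248046875, -368.18023681640625), (34.98917007446289, 25.379783630371094), 88.84333038330078) [[ 0.434 -0.369  0.022]]
```

```bash
cat >> h.py <<'E'
def delta(xyz,yaw,s=None):
    """whole move in tool axes: rotvec deg, shift mm; tool down with its x at world yaw (deg)"""
    s=s or manip.state();R=Rq(s["orientation"])
    c,n=np.cos(np.radians(yaw)),np.sin(np.radians(yaw))
    G=np.array([[c,n,0],[n,-c,0],[0,0,-1.]])
    rv=np.degrees(Ro.from_matrix(R.T@G).as_rotvec()); d=1000*R.T@(np.array(xyz)-s["position"])
    print("delta",np.round(rv,1),np.round(d,1),"dist",round(np.linalg.norm(d)),"rows>=",np.ceil(max(np.linalg.norm(d)/62.5,np.linalg.norm(rv)/10.7)))
def where():
    s=manip.state();R=Rq(s["orientation"])
    print("t",round(s["t"],2),"tcp",np.round(s["position"],4),"yaw",round(np.degrees(np.arctan2(R[1,0],R[0,0])),1),"w",round(s["width"]*1000,1),"F",np.round(s["wrist_force"],1),"q",np.round(s["joints"],2))
E
python3 -c "
from h import *
where();delta([.53,.09,.30],2.8)"
```

```text
t 1.2 tcp [0.1563 0.6309 0.2423] yaw 76.1 w 85.2 F [0.4 0.8 0.2] q [-1.43  0.38  0.04  1.6  -0.02  1.16 -0.05]
delta [ 0.   0.  73.3] [-435.2  492.8  -57.7] dist 660 rows>= 11.0
```

>>> carry_out --deltas "0 0 7 -40 45 -20 -1; 0 0 14 -80 90 -35 -1; 0 0 20 -120 135 -50 -1; 0 0 27 -160 180 -58 -1; 0 0 33 -200 225 -58 -1; 0 0 40 -240 271 -58 -1; 0 0 47 -280 316 -58 -1; 0 0 53 -319 361 -58 -1" --force 40

```text
t: 2.2
position: [0.4309, 0.2328, 0.3007]
orientation: [-0.001, 0.98, 0.198, 0.0]
wrist_force: [0.6, 1.2, -1.0]
width: 0.0851
```

```bash
python3 -c "
from h import *
where();delta([.53,.09,.30],2.8)"
```

```text
t 2.2 tcp [0.4309 0.2328 0.3007] yaw 22.9 w 85.1 F [ 0.6  1.2 -1. ] q [-1.01  0.01  0.44  1.92 -0.01  1.21 -0.17]
delta [-0.1 -0.1 20.1] [ 35.8 170.1   0.6] dist 174 rows>= 3.0
```

>>> carry_out --deltas "0 0 7 12 57 0 -1; 0 0 14 24 114 0 -1; 0 0 20 36 170 0 -1; 0 0 20 36 170 0 -1"

```text
t: 2.7
position: [0.5321, 0.0858, 0.301]
orientation: [0.001, 1.0, 0.021, 0.001]
wrist_force: [-0.4, -0.7, 0.0]
width: 0.0854
```

Run:
```python
from h import *
where(); p=snap("wrist"); cv2.imwrite("pics/w1.png",p["img"])
for t,z in [("cover_grip",.062),("dial_grip",.062),("sanitiser",0)]:
    for r in manip.tip_of(t,p)[:2]: print(t,round(r["score"],2),np.round(r["location"],1),np.round(plane(p,r["location"],z)[0],3))
```

```text
t 2.7 tcp [0.5321 0.0858 0.301 ] yaw 2.4 w 85.4 F [-0.4 -0.7  0. ] q [-0.81  0.13  0.63  1.82 -0.08  1.21 -0.12]
dial_grip 0.94 [232.8  11.3] [0.503 0.237 0.062]
sanitiser 0.97 [277.1 129.8] [0.558 0.117 0.   ]
```

View pics/w1.png

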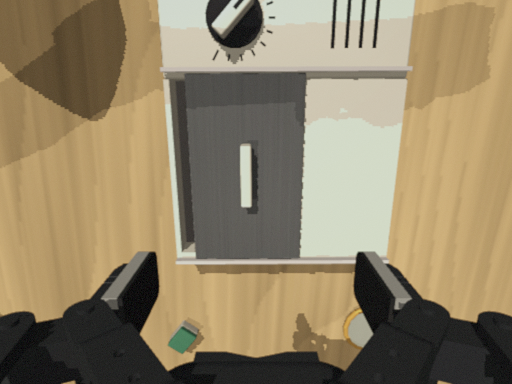

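The wrist view shows the handle bar's top running from (247,144) to (246,207), the cover nearly shut, and the dial's pointer end at the upper right near (245,0). Tile A is at (183,338).

Run:
```python
from h import *
where(); p=snap("wrist"); 
h=p["img"].astype(int)
# handle mask
m=(p["img"].min(2)>150).astype(np.uint8); m[:, :225]=0; m[:,270:]=0; m[:138]=0; m[215:]=0
cnt=np.argwhere(m)[:,::-1]
w=plane(p,cnt,.073)[:,:2]; r=cv2.minAreaRect((w*1000).astype(np.float32)); print("handle top",r)
# walls: top corners: rails
for nm,uv,z in [("rail L near",(164,74),.051),("rail L far",(411,70),.051),("rail R near",(178,263),.051),("rail R far",(389,263),.051),("frontwall outer top",(166,85),.044),("front wall outer bot",(178,253),.044),
  ("plateNL",(186,74),.051),("plateNR",(195,259),.051),("plateFL",(305,74),.051),("plateFR",(300,258),.051)]:
    print(nm,np.round(plane(p,uv,z)[0],4))
```

```text
t 2.9 tcp [0.5291 0.094  0.3001] yaw 3.3 w 85.7 F [0.2 0.4 0. ] q [-0.82  0.13  0.62  1.83 -0.08  1.22 -0.12]
handle top ((520.9234619140625, 71.94625854492188), (10.930753707885742, 70.10584259033203), 2.5934534072875977)
rail L near [0.4243 0.1837 0.051 ]
rail L far [0.6893 0.2027 0.051 ]
rail R near [ 0.4371 -0.0417  0.051 ]
rail R far [ 0.7046 -0.0266  0.051 ]
frontwall outer top [0.4244 0.1727 0.044 ]
front wall outer bot [ 0.4357 -0.0313  0.044 ]
plateNL [0.448  0.1851 0.051 ]
plateNR [ 0.4587 -0.0349  0.051 ]
plateFL [0.576  0.1923 0.051 ]
plateFR [ 0.5912 -0.026   0.051 ]
```

Run:
```python
from h import *
where(); p=snap("wrist"); cv2.imwrite("pics/w2.png",p["img"])
crop(p,(155,0,415,275),"w2c.png",2.9)
g=np.argwhere
for r in manip.tip_of("sanitiser",p)[:2]: print(round(r["score"],2),np.round(r["location"],1),np.round(plane(p,r["location"],0)[0],3))
for r in manip.tip_of("dial_grip",p)[:2]: print(round(r["score"],2),np.round(r["location"],1),np.round(plane(p,r["location"],.062)[0],3))
```

```text
t 2.95 tcp [0.529  0.0943 0.3001] yaw 3.3 w 85.3 F [ 0.2 -0.1 -0. ] q [-0.82  0.13  0.62  1.83 -0.08  1.22 -0.12]
0.88 [282.1 137.6] [0.561 0.118 0.   ]
0.72 [237.9  22. ] [0.502 0.237 0.062]
```

View pics/w2c.png

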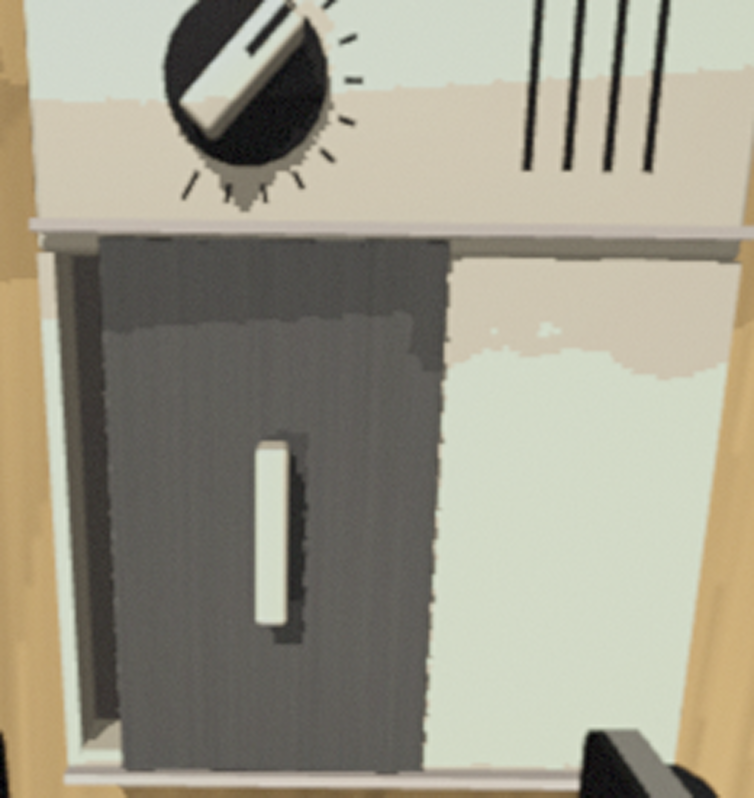

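Run:
```python
from h import *
p=snap("wrist")
P={}
for nm,uv,z in [("rail L near",(166,76.6),.051),("rail R near",(177.8,269.7),.051),("fwU",(168.8,87.9),.044),("fwL",(180.9,262.8),.044),
  ("NL",(189.5,82.8),.051),("NR",(197.4,264.8),.051),("FL",(309.8,83.8),.051),("FR",(300.9,264.8),.051)]:
    P[nm]=plane(p,uv,z)[0];print(nm,np.round(P[nm],4))
c=(P["NL"]+P["NR"]+P["FL"]+P["FR"])/4;print("plate ctr",c)
a=np.arctan2(*(P["fwU"]-P["fwL"])[:2]);print("yaw front",-a, "plate yaw",-np.arctan2(*(P["NL"]-P["NR"])[:2]),-np.arctan2(*(P["FL"]-P["FR"])[:2]))
delta([.521,.072,.12],2.6); delta([.521,.072,.064],2.6)
```

```text
rail L near [0.4266 0.1809 0.051 ]
rail R near [ 0.437  -0.0516  0.051 ]
fwU [0.4277 0.1696 0.044 ]
fwL [ 0.4395 -0.0454  0.044 ]
NL [0.4519 0.176  0.051 ]
NR [ 0.462  -0.0432  0.051 ]
FL [0.5824 0.1824 0.051 ]
FR [ 0.5934 -0.0357  0.051 ]
plate ctr [0.52243842 0.06986302 0.051     ]
yaw front 0.05493213334171647 plate yaw 0.04567267029395238 0.05054615326033317
delta [-0.   0.   0.6] [ -9.5  21.1 180.2] dist 182 rows>= 3.0
delta [-0.   0.   0.6] [ -9.5  21.1 236.2] dist 237 rows>= 4.0
```

>>> carry_out --deltas "0 0 0.4 -8 21 55 -0.2; 0 0 0.4 -8 21 110 -0.2; 0 0 0.4 -8 21 165 -0.2; 0 0 0.4 -8 21 205 -0.2; 0 0 0.4 -8 21 228 -0.2; 0 0 0.4 -8 21 228 -0.2; 0 0 0.4 -8 21 228 -0.2"

```text
t: 4.03
position: [0.5239, 0.0713, 0.0733]
orientation: [-0.0, 1.0, 0.024, 0.001]
wrist_force: [-0.2, 0.2, 0.4]
width: 0.0514
```

Run:
```python
from h import *
where(); p=snap("wrist"); cv2.imwrite("pics/w3.png",p["img"])
```

```text
t 4.03 tcp [0.5239 0.0713 0.0733] yaw 2.7 w 51.4 F [-0.2  0.2  0.4] q [-0.68  0.43  0.55  2.04 -0.32  0.76  0.11]
```

View pics/w3.png

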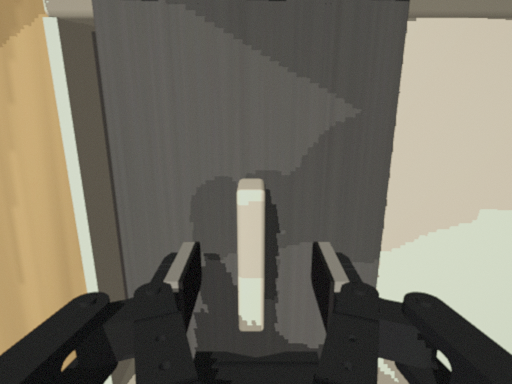

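The handle is centred between the jaws at column 251, so I'll close on it.

>>> carry_out --deltas "0 0 0 0 0 2 1; 0 0 0 0 0 2 1; 0 0 0 0 0 2 1; 0 0 0 0 0 2 1; 0 0 0 0 0 2 1" --force 40

```text
t: 4.7
position: [0.5233, 0.0711, 0.071]
orientation: [-0.0, 1.0, 0.023, 0.0]
wrist_force: [-2.1, 0.3, 5.7]
width: 0.0107
```

>>> carry_out --deltas "0 0 0 15 0 1 1; 0 0 0 35 0 1 1; 0 0 0 55 0 1 1; 0 0 0 75 0 1 1; 0 0 0 92 0 1 1; 0 0 0 105 0 1 1; 0 0 0 112 0 1 1; 0 0 0 112 0 1 1"

```text
t: 5.7
position: [0.6271, 0.0759, 0.0709]
orientation: [-0.001, 1.0, 0.023, -0.01]
wrist_force: [-20.3, -0.1, 26.8]
width: 0.0109
```

Run:
```python
from h import *
where()
```

```text
t 5.7 tcp [0.6271 0.0759 0.0709] yaw 2.7 w 10.9 F [-20.3  -0.1  26.8] q [-0.58  0.61  0.52  1.77 -0.38  0.89  0.16]
```

>>> carry_out --deltas "0 0 0 -6 0 -1 1; 0 0 0 -7 0 -1 1; 0 0 0 -7 0 -1 0.3; 0 0 0 -7 0 -1 -0.2; 0 0 0 -7 0 -1 -0.3; 0 0 0 -7 0 -30 -0.5; 0 0 0 -7 0 -90 -1; 0 0 0 -7 0 -150 -1"

```text
t: 6.7
position: [0.6274, 0.0757, 0.2201]
orientation: [0.0, 1.0, 0.023, -0.001]
wrist_force: [1.1, 0.4, 0.4]
width: 0.0854
```

Run:
```python
from h import *
where(); p=snap("scene"); crop(p,(85,120,385,290),"s2.png",2.6)
h=hsv(p)
for n in ["scene","side"]:
    p=snap(n);h=hsv(p)
    m=((h[...,0]>60)&(h[...,0]<95)&(h[...,1]>90)).astype(np.uint8)
    k,l,st,ce=cv2.connectedComponentsWithStats(m)
    for i in range(1,k):
        if 30<st[i,4]<500: print(n,np.round(ce[i],1),np.round(plane(p,ce[i],.022),3))
delta([.435,-.17,.25],-34.5)
```

```text
t 6.7 tcp [0.6274 0.0757 0.2201] yaw 2.7 w 85.4 F [1.1 0.4 0.4] q [-0.66  0.42  0.61  1.69 -0.26  1.12  0.07]
scene [121.5 241.8] [[ 0.429 -0.365  0.022]]
side [210.  128.2] [[0.483 0.445 0.022]]
side [227.1 261.9] [[ 0.435 -0.199  0.022]]
side [247.  290.1] [[ 0.461 -0.282  0.022]]
side [242.5 330.6] [[ 0.434 -0.369  0.022]]
delta [-0.3 -0.5 37.2] [-207.2  236.1  -28.2] dist 315 rows>= 6.0
```

View pics/s2.png

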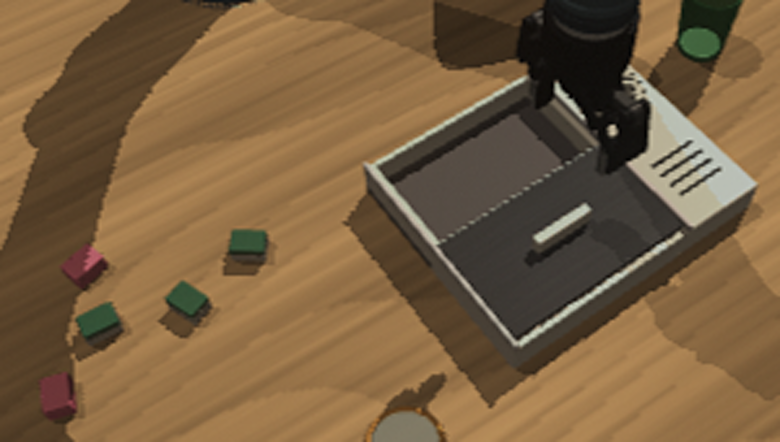

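The cover is now fully open, with the handle over the deck and the compartment empty and clear. Next I'll go over tile A.

>>> carry_out --deltas "0 0 5 -30 34 -20 -1; 0 0 10 -60 68 -28 -1; 0 0 15 -90 102 -28 -1; 0 0 20 -118 134 -28 -1; 0 0 25 -145 168 -28 -1; 0 0 30 -173 201 -28 -1; 0 0 37 -202 236 -28 -1; 0 0 37 -202 236 -28 -1"

```text
t: 7.85
position: [0.4337, -0.1726, 0.2459]
orientation: [-0.0, 0.954, -0.299, -0.001]
wrist_force: [-0.1, 0.7, -0.2]
width: 0.0855
```

```bash
cat >> h.py <<'E'
def tiles(p,zt=.022,show=True):
    h=hsv(p);m=((h[...,0]>60)&(h[...,0]<95)&(h[...,1]>90)).astype(np.uint8)
    m=cv2.morphologyEx(m,cv2.MORPH_OPEN,np.ones((3,3)))
    out=[]
    for c in cv2.findContours(m,0,1)[0]:
        if cv2.contourArea(c)<150: continue
        w=plane(p,c[:,0,:],zt)[:,:2]; (a,(x,y),g)=cv2.minAreaRect((w*1000).astype(np.float32))
        if x<y: g-=90;x,y=y,x
        print("tile px",c[:,0,:].mean(0).round(),"xy",np.round(a,1),"size",round(x,1),round(y,1),"long yaw",round(g,1),"jaw",round(g-90,1),round(g+90,1)); out.append((a,g))
    return out
E
python3 - <<'E'
from h import *
where(); p=snap("wrist");where();p=snap("wrist"); cv2.imwrite("pics/w4.png",p["img"])
tiles(p)
E
```

```text
t 7.85 tcp [ 0.4337 -0.1726  0.2459] yaw -34.8 w 85.5 F [-0.1  0.7 -0.2] q [-0.58  0.    0.89  2.05 -0.    1.09 -0.3 ]
t 7.9 tcp [ 0.4353 -0.1705  0.2461] yaw -34.5 w 85.1 F [-1.  -0.2 -0.5] q [-0.58  0.    0.89  2.05 -0.    1.09 -0.3 ]
tile px [344. 295.] xy [ 433.  -363.9] size 38.5 26.4 long yaw 84.7 jaw -5.3 174.7
tile px [327. 229.] xy [ 461.  -277.9] size 36.4 27.0 long yaw 23.1 jaw -66.9 113.1
tile px [268. 184.] xy [ 433.9 -195.3] size 35.4 25.6 long yaw 55.5 jaw -34.5 145.5
```

View pics/w4.png

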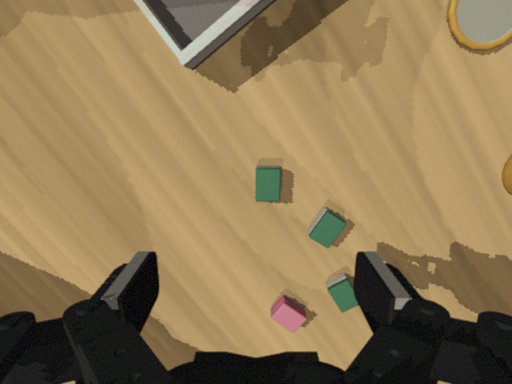

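The wrist view shows green tiles at (268,184), (327,229) and (344,295), and a pink one at (288,314). I'll take tile A, at (268,184).

```bash
python3 -c "
from h import *
where();delta([.434,-.1955,.014],-34.5)"
```

```text
t 7.95 tcp [ 0.4364 -0.1692  0.2463] yaw -34.3 w 85.8 F [ 0.4  0.5 -0.9] q [-0.58  0.    0.88  2.05 -0.    1.09 -0.3 ]
delta [-0.   0.1  0.2] [ 13.2  23.1 232.3] dist 234 rows>= 4.0
```

>>> carry_out --deltas "0 0 0 13 23 55 -0.4; 0 0 0 13 23 110 -0.4; 0 0 0 13 23 160 -0.4; 0 0 0 13 23 180 -0.4; 0 0 0 13 23 180 -0.4; 0 0 0 13 23 180 -0.4"

```text
t: 8.7
position: [0.436, -0.1954, 0.0677]
orientation: [0.0, 0.956, -0.294, 0.0]
wrist_force: [0.6, -0.3, 0.3]
width: 0.0599
```

Run:
```python
from h import *
p=snap("wrist");where();cv2.imwrite("pics/w5.png",p["img"]); tiles(p)
delta([.434,-.1955,.014],-34.5)
```

```text
t 8.75 tcp [ 0.4363 -0.1956  0.0682] yaw -34.2 w 60.1 F [ 0.   0.4 -0.3] q [-0.36  0.41  0.8   2.16 -0.44  0.73  0.13]
tile px [252. 226.] xy [ 434.6 -194.2] size 36.7 26.5 long yaw 55.7 jaw -34.3 145.7
delta [-0.  -0.1  0.3] [-2.1  1.3 54.1] dist 54 rows>= 1.0
```

View pics/w5.png

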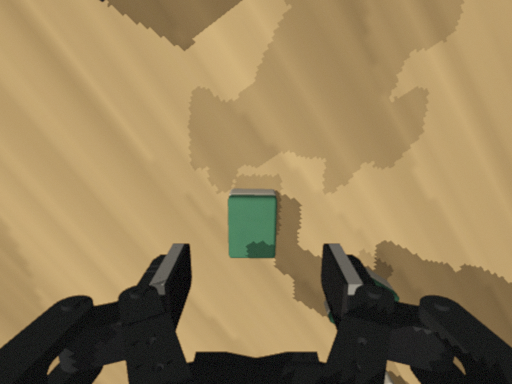

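Tile A is centred at column 252 between the jaws. I'll descend and grip.

>>> carry_out --deltas "0 0 0 -2 1 30 -0.4; 0 0 0 -2 1 54 -0.4; 0 0 0 -2 1 54 -0.4; 0 0 0 -2 1 54 0.6; 0 0 0 -2 1 54 1; 0 0 0 -2 1 54 1; 0 0 0 -2 1 54 1; 0 0 0 -2 1 54 1"

```text
t: 9.75
position: [0.4344, -0.1961, 0.0148]
orientation: [-0.0, 0.955, -0.295, 0.002]
wrist_force: [1.2, 1.0, 7.3]
width: 0.027
```

>>> carry_out --deltas "0 0 0 0 0 -25 1; 0 0 0 0 0 -60 1; 0 0 0 0 0 -100 1; 0 0 0 0 0 -100 1"

```text
t: 10.25
position: [0.4353, -0.1963, 0.1162]
orientation: [-0.001, 0.956, -0.295, 0.004]
wrist_force: [0.0, -0.3, -0.3]
width: 0.0273
```

Run:
```python
from h import *
where();p=snap("wrist");cv2.imwrite("pics/w6.png",p["img"])
# slots
a=.050;c,s=np.cos(a),np.sin(a);t=np.array([.4975,.070])
for ly in (-.066,0,.066): print(ly,t+np.array([-s*ly,c*ly]))
delta([.501,.004,.14],2.8)
```

```text
t 10.25 tcp [ 0.4353 -0.1963  0.1162] yaw -34.3 w 27.3 F [ 0.  -0.3 -0.3] q [-0.45  0.31  0.89  2.15 -0.34  0.82  0.05]
-0.066 [0.50079863 0.00408248]
0 [0.4975 0.07  ]
0.066 [0.49420137 0.13591752]
delta [ -0.1  -0.2 -37.1] [ -56.9 -202.7  -25. ] dist 212 rows>= 4.0
```

View pics/w6.png

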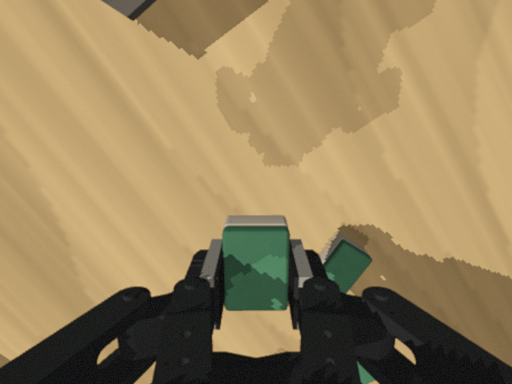

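Tile A is held at 27 mm opening. I'll carry it to the left slot.

```bash
python3 -c "
from h import *
delta([.494,.136,.12],2.8)"
```

```text
delta [ -0.1  -0.2 -37.1] [-137.2 -307.7   -5. ] dist 337 rows>= 6.0
```

>>> carry_out --deltas "0 0 -5 -18 -45 -5 1; 0 0 -11 -40 -90 -5 1; 0 0 -16 -60 -135 -5 1; 0 0 -22 -80 -180 -5 1; 0 0 -27 -100 -225 -5 1; 0 0 -32 -120 -268 -5 1; 0 0 -37 -137 -307 -5 1; 0 0 -37 -137 -307 -5 1"

```text
t: 11.3
position: [0.4917, 0.1402, 0.1169]
orientation: [-0.0, 1.0, 0.028, -0.001]
wrist_force: [-0.1, -0.5, 0.5]
width: 0.027
```

Run:
```python
from h import *
p=snap("wrist");where();p=snap("wrist");cv2.imwrite("pics/w7.png",p["img"])
where();delta([.494,.136,.027],2.8)
```

```text
t 11.35 tcp [0.4914 0.1371 0.1168] yaw 2.9 w 27.0 F [ 0.9 -1.   1. ] q [-0.9   0.32  0.63  2.06 -0.25  0.84 -0.07]
t 11.4 tcp [0.4913 0.1351 0.1169] yaw 2.7 w 27.1 F [-0.7 -0.7  0.3] q [-0.9   0.32  0.63  2.06 -0.25  0.84 -0.07]
delta [ 0.1  0.2 -0.1] [ 3.  -0.9 89.9] dist 90 rows>= 2.0
```

View pics/w7.png

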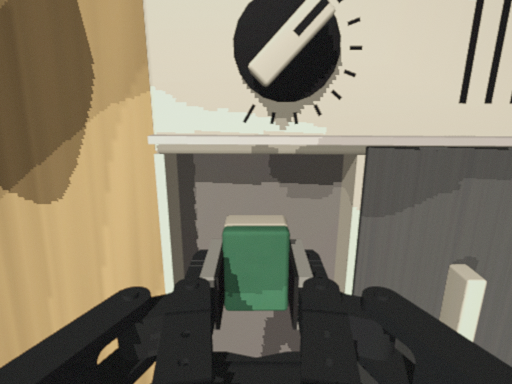

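The tile is over the left part of the compartment, with the floor clear under it. I'll lower it and release.

>>> carry_out --deltas "0 0 0 3 -1 40 1; 0 0 0 3 -1 75 1; 0 0 0 3 -1 88 1; 0 0 0 3 -1 88 1; 0 0 0 3 -1 88 0.3; 0 0 0 3 -1 88 0; 0 0 0 3 -1 88 0; 0 0 0 3 -1 60 0"

```text
t: 12.4
position: [0.4937, 0.1361, 0.0574]
orientation: [0.001, 1.0, 0.024, -0.002]
wrist_force: [0.8, 0.7, -0.3]
width: 0.0428
```

>>> carry_out --deltas "0 0 0 0 0 -40 0; 0 0 0 0 0 -95 -0.3; 0 0 0 0 0 -150 -0.4; 0 0 0 0 0 -150 -0.4"

```text
t: 12.9
position: [0.4994, 0.1376, 0.2136]
orientation: [-0.003, 1.0, 0.023, 0.005]
wrist_force: [-0.3, 0.7, -0.4]
width: 0.0596
```

Run:
```python
from h import *
p=snap("wrist");where();p=snap("wrist");cv2.imwrite("pics/w8.png",p["img"])
tiles(p,.034);delta([.466,-.26,.2],-55)
p=snap("side");tiles(p)
```

```text
t 12.95 tcp [0.4972 0.1372 0.211 ] yaw 2.7 w 59.8 F [-0.8 -0.6 -0.2] q [-0.98  0.18  0.7   1.98 -0.14  1.02 -0.17]
tile px [253. 177.] xy [495.5 136.4] size 36.1 26.1 long yaw -87.4 jaw -177.4 2.6
delta [-0.1 -0.  57.7] [-48.4 395.    8.2] dist 398 rows>= 7.0
tile px [242. 331.] xy [ 434.2 -368.3] size 35.1 24.8 long yaw 87.7 jaw -2.3 177.7
tile px [209. 129.] xy [482.9 444.9] size 192.7 51.2 long yaw 86.3 jaw -3.7 176.3
```

View pics/w8.png

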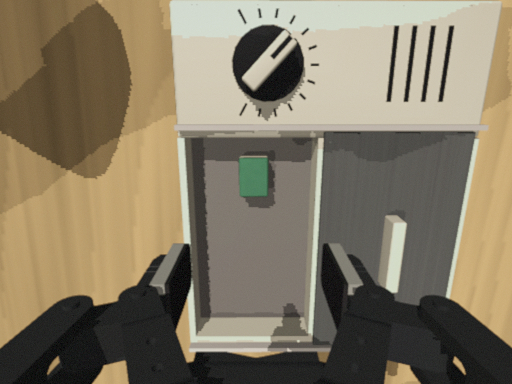

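Tile A lies flat in the compartment at (253,177), world (0.4955, 0.136). Next is tile B.

```bash
python3 -c "
from h import *
delta([.461,-.265,.2],-66.5)"
```

```text
delta [ 0.   0.1 69.2] [-52.6 399.5   7.7] dist 403 rows>= 7.0
```

>>> carry_out --deltas "0 0 8 -6 50 0 -0.4; 0 0 17 -13 105 5 -0.4; 0 0 26 -20 160 7 -0.4; 0 0 35 -27 215 7 -0.4; 0 0 44 -34 265 7 -0.4; 0 0 53 -41 310 7 -0.4; 0 0 61 -47 355 7 -0.4; 0 0 69 -53 400 7 -0.4"

```text
t: 14.05
position: [0.4597, -0.2661, 0.1993]
orientation: [0.001, 0.836, -0.549, -0.002]
wrist_force: [1.1, 0.1, -0.1]
width: 0.0594
```

Run:
```python
from h import *
for i in range(3): p=snap("wrist")
where();p=snap("wrist");cv2.imwrite("pics/w9.png",p["img"])
a=tiles(p)
for c,g in a: delta([c[0]/1000,c[1]/1000,.06],g-90); delta([c[0]/1000,c[1]/1000,.014],g-90)
```

```text
t 14.2 tcp [ 0.4586 -0.2683  0.1998] yaw -66.7 w 59.7 F [-0.1  0.8  0.2] q [-0.45  0.34  1.06  1.96 -0.34  1.04 -0.4 ]
tile px [333. 233.] xy [ 434.  -365.2] size 37.2 26.5 long yaw 88.1 jaw -1.9 178.1
tile px [267. 176.] xy [ 462.1 -279.6] size 35.2 25.1 long yaw 23.3 jaw -66.7 113.3
delta [  0.1   0.2 -64.6] [ 80.9  62.5 139.7] dist 173 rows>= 7.0
delta [  0.1   0.2 -64.6] [ 81.   62.4 185.7] dist 212 rows>= 7.0
delta [0.2 0.1 0.3] [ 13.7   2.6 139.6] dist 140 rows>= 3.0
delta [0.2 0.1 0.3] [ 13.8   2.4 185.6] dist 186 rows>= 3.0
```

View pics/w9.png

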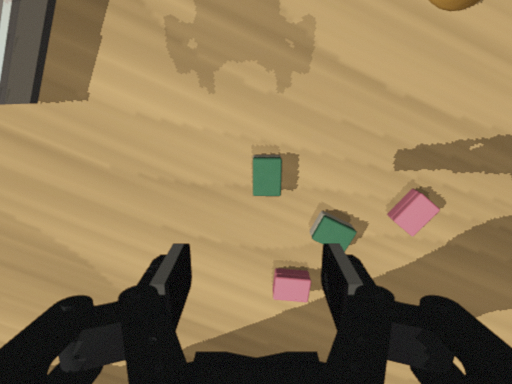

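The wrist view shows tile B at (267,176), green with an ivory side. Tile C is at (333,233), and pink blocks are at (413,212) and (291,286). I'll descend on B.

>>> carry_out --deltas "0 0 0 13 2 50 -0.4; 0 0 0 13 2 100 -0.4; 0 0 0 13 2 135 -0.4; 0 0 0 13 2 140 -0.4; 0 0 0 13 2 140 -0.4; 0 0 0 13 2 140 -0.4"

```text
t: 15.0
position: [0.4662, -0.2785, 0.0629]
orientation: [-0.0, 0.837, -0.547, 0.001]
wrist_force: [-0.6, 0.3, -0.8]
width: 0.06
```

Run:
```python
from h import *
where();p=snap("wrist");a=tiles(p)
delta([.4623,-.279,.014],-66.7)
```

```text
t 15.0 tcp [ 0.4662 -0.2785  0.0629] yaw -66.3 w 60.0 F [-0.6  0.3 -0.8] q [-0.23  0.57  0.85  2.02 -0.59  0.82 -0.19]
tile px [252. 236.] xy [ 462.4 -279. ] size 37.3 26.2 long yaw 22.8 jaw -67.2 112.8
delta [-0.1 -0.1  0.4] [-1.3  3.8 48.9] dist 49 rows>= 1.0
```

>>> carry_out --deltas "0 0 0.5 -1 -1 30 -0.4; 0 0 0.5 -1 -1 49 -0.4; 0 0 0.5 -1 -1 49 -0.4; 0 0 0.5 -1 -1 49 0.6; 0 0 0.5 -1 -1 49 1; 0 0 0.5 -1 -1 49 1; 0 0 0.5 -1 -1 49 1; 0 0 0.5 -1 -1 49 1"

```text
t: 16.05
position: [0.4662, -0.2778, 0.0134]
orientation: [-0.0, 0.835, -0.551, 0.001]
wrist_force: [-0.6, 0.8, 6.6]
width: 0.0271
```

>>> carry_out --deltas "0 0 0 0 0 -25 1; 0 0 0 0 0 -60 1; 0 0 0 0 0 -105 1; 0 0 0 0 0 -105 1"

```text
t: 16.55
position: [0.4674, -0.2784, 0.1203]
orientation: [-0.001, 0.835, -0.551, 0.003]
wrist_force: [0.0, 0.1, 0.1]
width: 0.0272
```

Run:
```python
from h import *
where();p=snap("wrist");cv2.imwrite("pics/w10.png",p["img"])
delta([.4975,.070,.12],2.8)
```

```text
t 16.55 tcp [ 0.4674 -0.2784  0.1203] yaw -66.8 w 27.2 F [0.  0.1 0.1] q [-0.31  0.49  0.95  1.99 -0.5   0.91 -0.27]
delta [ -0.1  -0.2 -69.6] [-306.7 -165.6   -1.6] dist 349 rows>= 7.0
```

View pics/w10.png

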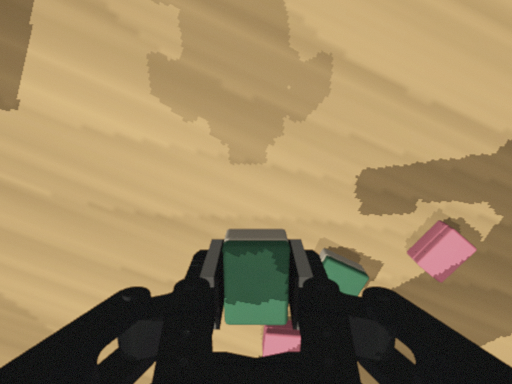

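Tile B is held. I'll carry it to the middle slot.

>>> carry_out --deltas "0 0 -8 -35 -20 -2 1; 0 0 -17 -75 -41 -2 1; 0 0 -26 -115 -62 -2 1; 0 0 -35 -155 -83 -2 1; 0 0 -44 -195 -105 -2 1; 0 0 -53 -235 -127 -2 1; 0 0 -61 -272 -147 -2 1; 0 0 -69.5 -307 -166 -2 1"

```text
t: 17.6
position: [0.4951, 0.0723, 0.1176]
orientation: [0.0, 1.0, 0.026, -0.002]
wrist_force: [1.1, -0.8, -0.5]
width: 0.0273
```

Run:
```python
from h import *
for i in range(3): p=snap("wrist")
where();p=snap("wrist");cv2.imwrite("pics/w11.png",p["img"])
delta([.4975,.068,.027],2.8)
```

```text
t 17.75 tcp [0.4954 0.0737 0.1177] yaw 3.0 w 27.2 F [-1.  -0.3 -0.1] q [-0.8   0.31  0.65  2.08 -0.25  0.83  0.05]
delta [0.1 0.2 0. ] [ 2.2  3.3 90.8] dist 91 rows>= 2.0
```

View pics/w11.png

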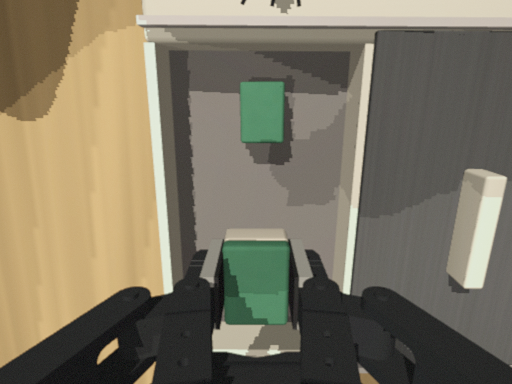

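>>> carry_out --deltas "0 0 0 2 3 40 1; 0 0 0 2 3 75 1; 0 0 0 2 3 89 1; 0 0 0 2 3 89 1; 0 0 0 2 3 89 0.3; 0 0 0 2 3 89 0; 0 0 0 2 3 89 0; 0 0 0 2 3 60 0"

```text
t: 18.8
position: [0.4973, 0.0676, 0.0585]
orientation: [0.001, 1.0, 0.024, -0.002]
wrist_force: [-0.0, -0.3, 0.3]
width: 0.0428
```

>>> carry_out --deltas "0 0 0 0 0 -40 0; 0 0 0 0 0 -95 -0.3; 0 0 0 0 0 -150 -0.4; 0 0 0 0 0 -150 -0.4"

```text
t: 19.3
position: [0.5031, 0.0684, 0.2146]
orientation: [-0.003, 1.0, 0.023, 0.005]
wrist_force: [-0.1, -0.5, -0.9]
width: 0.0597
```

Run:
```python
from h import *
for i in range(2): p=snap("wrist")
where();p=snap("wrist");cv2.imwrite("pics/w12.png",p["img"])
tiles(p,.034);delta([.434,-.35,.2],-2)
```

```text
t 19.4 tcp [0.4993 0.0681 0.21  ] yaw 2.7 w 59.4 F [ 0.3  0.5 -1.3] q [-0.88  0.16  0.73  2.01 -0.13  1.02 -0.05]
tile px [256. 182.] xy [499.1  61.3] size 36.3 26.0 long yaw -87.4 jaw -177.4 2.6
tile px [255. 101.] xy [495.4 135.6] size 36.9 26.4 long yaw -86.6 jaw -176.6 3.4
delta [-0.   0.1  4.7] [-83.9 414.3   8.7] dist 423 rows>= 7.0
```

View pics/w12.png

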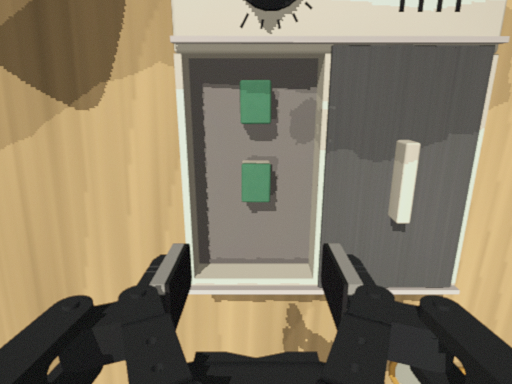

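Both tiles lie flat in the compartment, at (255,101) and (256,182). Next is tile C.

>>> carry_out --deltas "0 0 0 -10 50 0 -0.4; 0 0 1 -21 105 5 -0.4; 0 0 2 -32 160 8 -0.4; 0 0 3 -43 215 8 -0.4; 0 0 4 -54 268 8 -0.4; 0 0 4.7 -65 320 8 -0.4; 0 0 4.7 -75 370 8 -0.4; 0 0 4.7 -84 414 8 -0.4"

```text
t: 20.45
position: [0.4327, -0.3508, 0.1991]
orientation: [-0.001, 1.0, -0.018, -0.002]
wrist_force: [1.2, -0.4, 0.7]
width: 0.06
```

Run:
```python
from h import *
for i in range(3): p=snap("wrist")
where();p=snap("wrist");cv2.imwrite("pics/w13.png",p["img"])
a=tiles(p)
for c,g in a: g=g-180 if g>90 else g; delta([c[0]/1000,c[1]/1000,.06],g-90)
```

```text
t 20.6 tcp [ 0.4314 -0.3524  0.1995] yaw -2.4 w 59.8 F [-0.9  0.4  0.9] q [-0.17  0.36  0.93  1.9  -0.33  1.05  0.86]
tile px [259. 188.] xy [ 432.8 -365.6] size 35.9 25.4 long yaw 87.6 jaw -2.4 177.6
delta [-0.1  0.2  0.2] [  1.3  15.6 139.4] dist 140 rows>= 3.0
```

View pics/w13.png

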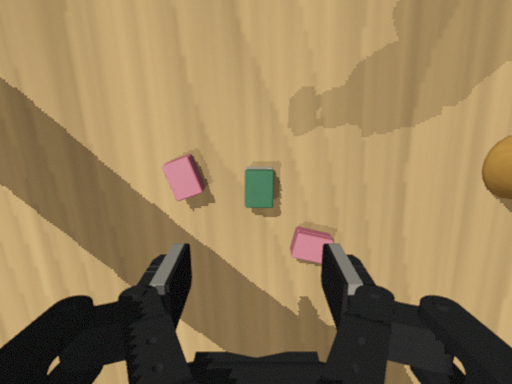

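Tile C is the green one at (259,188). The pink neighbours at (183,177) and (312,245) leave room for the fingers if I narrow the opening a little.

>>> carry_out --deltas "0 0 0 1 15 50 -0.2; 0 0 0 1 15 100 -0.2; 0 0 0 1 15 135 -0.2; 0 0 0 1 15 140 -0.2; 0 0 0 1 15 140 -0.2; 0 0 0 1 15 140 -0.2"

```text
t: 21.4
position: [0.4365, -0.3653, 0.063]
orientation: [0.001, 1.0, -0.017, 0.001]
wrist_force: [-0.5, 0.1, 0.2]
width: 0.0513
```

Run:
```python
from h import *
p=snap("wrist");where();p=snap("wrist");a=tiles(p)
delta([.4332,-.366,.014],-2.4)
```

```text
t 21.45 tcp [ 0.4364 -0.3654  0.063 ] yaw -2.0 w 51.5 F [-0.4 -0.4  0.3] q [ 0.01  0.58  0.77  1.95 -0.55  0.82  1.04]
tile px [250. 229.] xy [ 432.8 -365.2] size 37.4 26.4 long yaw 87.2 jaw -2.8 177.2
delta [ 0.1 -0.2  0.4] [-3.2  0.6 48.9] dist 49 rows>= 1.0
```

>>> carry_out --deltas "0 0 0.5 -3 0 30 -0.2; 0 0 0.5 -3 0 49 -0.2; 0 0 0.5 -3 0 49 -0.2; 0 0 0.5 -3 0 49 0.6; 0 0 0.5 -3 0 49 1; 0 0 0.5 -3 0 49 1; 0 0 0.5 -3 0 49 1; 0 0 0.5 -3 0 49 1"

```text
t: 22.5
position: [0.4328, -0.3655, 0.0132]
orientation: [0.001, 1.0, -0.022, 0.001]
wrist_force: [-0.4, -0.1, 6.0]
width: 0.0273
```

>>> carry_out --deltas "0 0 0 0 0 -25 1; 0 0 0 0 0 -60 1; 0 0 0 0 0 -105 1; 0 0 0 0 0 -105 1"

```text
t: 23.0
position: [0.434, -0.3665, 0.1204]
orientation: [0.002, 1.0, -0.022, 0.003]
wrist_force: [0.7, -0.5, -1.0]
width: 0.0269
```

Run:
```python
from h import *
where();p=snap("wrist");cv2.imwrite("pics/w14.png",p["img"])
delta([.501,.002,.12],2.8)
```

```text
t 23.0 tcp [ 0.434  -0.3665  0.1204] yaw -2.5 w 26.9 F [ 0.7 -0.5 -1. ] q [-0.06  0.5   0.85  1.93 -0.47  0.91  0.98]
delta [ 0.1 -0.1 -5.3] [  52.1 -369.7   -1.8] dist 373 rows>= 6.0
```

View pics/w14.png

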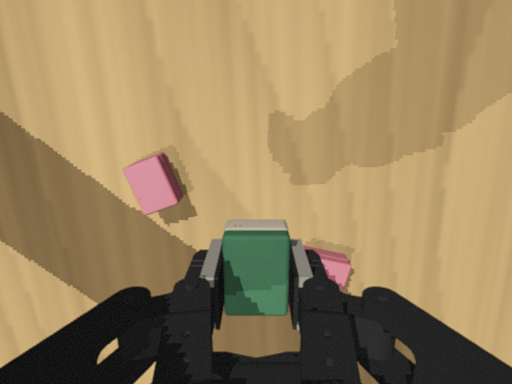

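Tile C is held. I'll carry it to the right slot.

>>> carry_out --deltas "0 0 -0.7 7 -46 -2 1; 0 0 -1.4 14 -95 -2 1; 0 0 -2 21 -145 -2 1; 0 0 -2.7 28 -195 -2 1; 0 0 -3.4 35 -245 -2 1; 0 0 -4 42 -295 -2 1; 0 0 -4.7 48 -340 -2 1; 0 0 -5.3 52 -369 -2 1"

```text
t: 24.05
position: [0.4986, 0.0049, 0.1174]
orientation: [-0.0, 1.0, 0.026, -0.002]
wrist_force: [0.0, -0.9, 0.3]
width: 0.0269
```

Run:
```python
from h import *
for i in range(3): p=snap("wrist")
where();p=snap("wrist");cv2.imwrite("pics/w15.png",p["img"])
delta([.501,.002,.027],2.8)
```

```text
t 24.2 tcp [0.4989 0.0039 0.1177] yaw 3.1 w 27.4 F [ 0.7 -0.5 -0.6] q [-0.81  0.35  0.83  2.09 -0.34  0.85  0.28]
delta [0.1 0.2 0.1] [ 2.5 -0.1 90.9] dist 91 rows>= 2.0
```

View pics/w15.png

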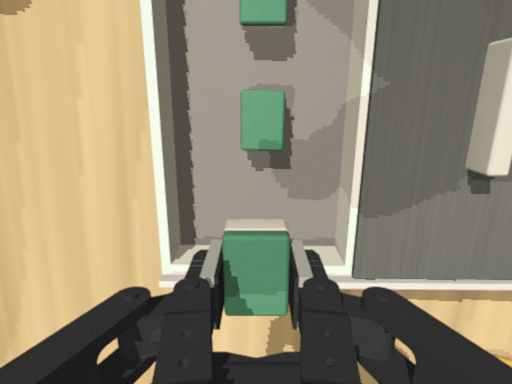

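>>> carry_out --deltas "0 0 0 2 0 40 1; 0 0 0 2 0 75 1; 0 0 0 2 0 89 1; 0 0 0 2 0 89 1; 0 0 0 2 0 89 0.3; 0 0 0 2 0 89 0; 0 0 0 2 0 89 0; 0 0 0 2 0 60 0"

```text
t: 25.25
position: [0.5005, 0.002, 0.0585]
orientation: [0.0, 1.0, 0.025, -0.002]
wrist_force: [0.2, -0.6, 0.2]
width: 0.043
```

>>> carry_out --deltas "0 0 0 0 -10 -40 0; 0 0 0 5 -30 -95 -0.3; 0 0 0 10 -60 -150 -0.4; 0 0 0 20 -80 -180 -0.4; 0 0 0 20 -80 -180 -0.4"

```text
t: 25.88
position: [0.5208, 0.0856, 0.2425]
orientation: [-0.002, 1.0, 0.027, 0.003]
wrist_force: [0.6, -0.5, -0.7]
width: 0.0594
```

Run:
```python
from h import *
for i in range(2): p=snap("wrist")
where();p=snap("wrist");cv2.imwrite("pics/w16.png",p["img"])
tiles(p,.034)
# handle top: white blob on the dark plate
m=(p["img"].min(2)>140).astype(np.uint8)
k,l,st,ce=cv2.connectedComponentsWithStats(m)
for i in range(1,k):
    if 300<st[i,4]<4000:
        c=cv2.findContours((l==i).astype(np.uint8),0,1)[0][0][:,0,:]
        print(st[i],cv2.minAreaRect((plane(p,c,.073)[:,:2]*1000).astype(np.float32)))
```

```text
t 25.98 tcp [0.5176 0.0823 0.2389] yaw 2.8 w 60.1 F [ 1.8  0.3 -1.5] q [-1.06  0.2   0.93  1.94 -0.18  1.09 -0.01]
tile px [239. 241.] xy [5.019e+02 3.000e-01] size 37.2 25.4 long yaw -87.5 jaw -177.5 2.5
tile px [238. 188.] xy [499.2  61.7] size 35.9 25.5 long yaw -87.5 jaw -177.5 2.5
tile px [237. 115.] xy [495.6 135.5] size 36.4 26.3 long yaw -87.2 jaw -177.2 2.8
[ 162   64   19  180 1258] ((439.7012634277344, 94.98995971679688), (6.59037446975708, 162.72543334960938), 2.59567928314209)
[ 377   75   77  216 1480] ((662.3670654296875, 74.88134002685547), (48.964412689208984, 206.22341918945312), 4.220546245574951)
[ 363  151   20   75 1001] ((625.387451171875, 77.22186279296875), (16.322925567626953, 72.00886535644531), 7.135272026062012)
[386 361  26  20 387] ((685.4142456054688, -128.05247497558594), (28.157812118530273, 25.915637969970703), 2.8133633136749268)
```

View pics/w16.png

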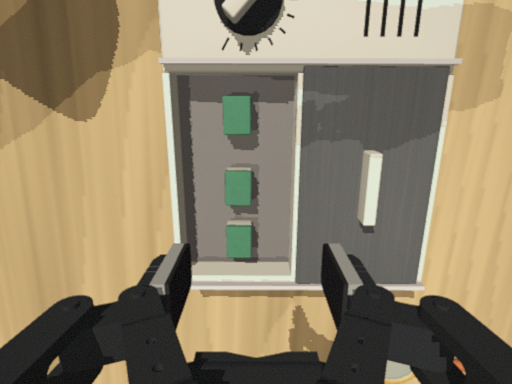

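All three tiles lie flat on the floor at (237,115), (238,188) and (239,241). Their apparent sizes and positions match tops at 34 mm. I'll regrip the handle, near (370,188), and shut the cover.

```bash
python3 -c "
from h import *
p=snap('scene');crop(p,(0,100,512,384),'s3.png',1.5)
where();delta([.6265,.076,.071],2.8)"
```

```text
t 26.07 tcp [0.5167 0.0812 0.2377] yaw 2.7 w 59.5 F [ 0.8 -0.3 -0.7] q [-1.06  0.2   0.93  1.94 -0.18  1.09 -0.01]
delta [ 0.1  0.2 -0.1] [109.9  10.2 166.4] dist 200 rows>= 4.0
```

View pics/s3.png

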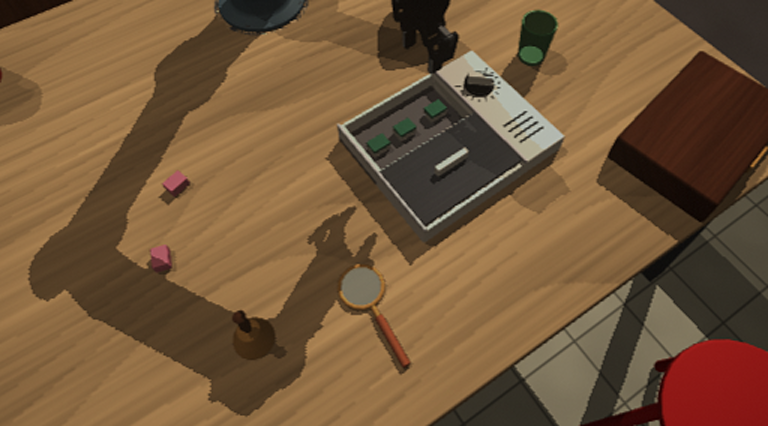

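The table holds no more green tiles, only the two pink blocks, and the bystanders haven't moved. Now the cover.

>>> carry_out --deltas "0 0 0 40 4 10 -0.3; 0 0 0 85 8 40 -0.2; 0 0 0 110 10 85 -0.2; 0 0 0 110 10 130 -0.2; 0 0 0 110 10 158 -0.2; 0 0 0 110 10 158 -0.2; 0 0 0 110 10 158 -0.2"

```text
t: 26.95
position: [0.6288, 0.0768, 0.0817]
orientation: [0.0, 1.0, 0.024, 0.0]
wrist_force: [-0.6, -0.1, 0.5]
width: 0.0509
```

Run:
```python
from h import *
p=snap("wrist");where();p=snap("wrist");cv2.imwrite("pics/w17.png",p["img"])
delta([.6265,.076,.071],2.8)
```

```text
t 27.0 tcp [0.6295 0.0772 0.0826] yaw 2.7 w 51.4 F [-0.   0.8 -0.1] q [-0.75  0.65  0.75  1.78 -0.54  0.93  0.28]
delta [-0.  -0.2 -0.1] [-3.4  1.4 12. ] dist 13 rows>= 1.0
```

View pics/w17.png

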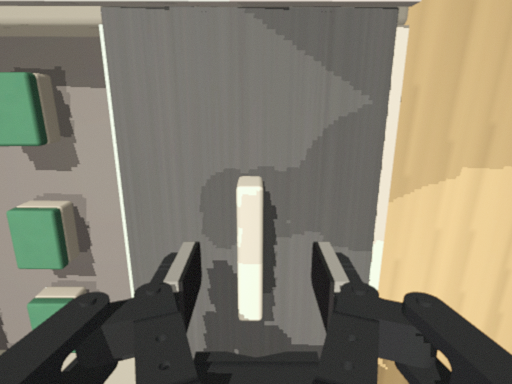

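>>> carry_out --deltas "0 0 0 -3 1 11 -0.2; 0 0 0 -3 1 11 -0.2; 0 0 0 -3 1 11 0.6; 0 0 0 -3 1 11 1; 0 0 0 -3 1 11 1; 0 0 0 -3 1 11 1; 0 0 0 -3 1 11 1"

```text
t: 27.92
position: [0.6261, 0.077, 0.0707]
orientation: [-0.0, 1.0, 0.024, 0.0]
wrist_force: [0.6, 0.3, 1.5]
width: 0.0109
```

>>> carry_out --deltas "0 0 0 -12 0 0 1; 0 0 0 -32 0 0 1; 0 0 0 -54 0 0 1; 0 0 0 -76 0 0 1; 0 0 0 -98 0 0 1; 0 0 0 -116 0 0 1; 0 0 0 -127 0 0 1; 0 0 0 -133 0 0 1"

```text
t: 28.92
position: [0.4966, 0.0709, 0.0707]
orientation: [0.0, 1.0, 0.024, 0.006]
wrist_force: [16.2, 0.3, -18.8]
width: 0.0107
```

>>> carry_out --deltas "0 0 0 -3 0 0 1; 0 0 0 -3 0 0 1"

```text
t: 29.18
position: [0.4965, 0.0709, 0.0707]
orientation: [0.001, 1.0, 0.025, 0.008]
wrist_force: [15.1, 1.6, -18.6]
width: 0.0108
```

The cover is at its stop: it travelled 129.6 mm and now meets 15 N. I'll relax the push and release.

>>> carry_out --deltas "0 0 0 3 0 0 1; 0 0 0 4 0 0 1; 0 0 0 4 0 0 0.3; 0 0 0 4 0 0 -0.2; 0 0 0 4 0 0 -0.2; 0 0 0 4 0 -30 -0.4; 0 0 0 4 -30 -85 -0.6; 0 0 0 4 -60 -140 -0.6"

```text
t: 30.18
position: [0.49, 0.13, 0.2108]
orientation: [0.001, 1.0, 0.023, -0.001]
wrist_force: [0.8, 1.1, -0.2]
width: 0.0684
```

>>> carry_out --deltas "0 0 0 0 -30 -30 -0.6; 0 0 0 0 -30 -30 -0.6; 0 0 0 0 -30 -30 -0.6"

```text
t: 30.55
position: [0.4885, 0.1592, 0.239]
orientation: [0.001, 1.0, 0.024, -0.001]
wrist_force: [0.1, -0.7, 0.2]
width: 0.0687
```

Run:
```python
from h import *
for i in range(2): p=snap("wrist")
where();p=snap("wrist");cv2.imwrite("pics/w18.png",p["img"])
for r in manip.tip_of("dial_grip",p)[:2]: print(round(r["score"],2),np.round(r["location"],1),np.round(plane(p,r["location"],.062)[0],4))
q=snap("scene")
for r in manip.tip_of("dial_grip",q)[:2]: print(round(r["score"],2),np.round(r["location"],1),np.round(plane(q,r["location"],.062)[0],4))
```

```text
t 30.65 tcp [0.4883 0.1582 0.2385] yaw 2.7 w 68.4 F [ 0.5 -1.5 -0. ] q [-1.29  0.19  1.    1.96 -0.17  1.09 -0.17]
0.71 [275.9  90.7] [0.5016 0.2353 0.062 ]
0.59 [321.2 152.9] [0.5059 0.2402 0.062 ]
0.57 [271.  176.6] [0.4956 0.0693 0.062 ]
```

View pics/w18.png

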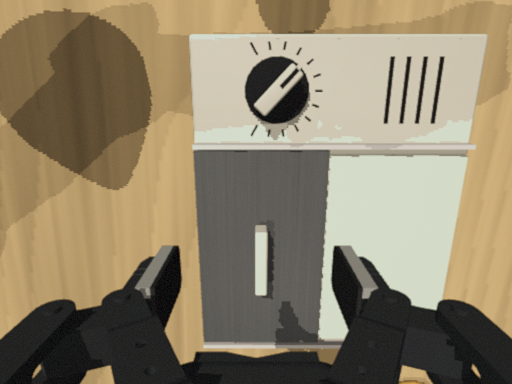

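The cover is shut, with the plate's left edge flush with the front wall. The dial's pointer line points to the upper right at (299,67), about 4 clicks. Its long end marks are at (253,47), the zero stop, and (255,130), the wound stop. Next I'll measure the dial's axis and bar direction.

```bash
cat >> h.py <<'E'
def dial(p,guess=(.502,.236),name=None):
    g=proj(p,[guess[0],guess[1],.062])[0]
    # disc: pixels whose plane(.050) point is within 33mm of guess
    uu,vv=np.meshgrid(np.arange(512),np.arange(384)); P=np.c_[uu.ravel(),vv.ravel()]
    W=plane(p,P,.050)[:,:2]; near=(np.linalg.norm(W-guess,axis=1)<.045).reshape(384,512)
    gray=p["img"].max(2); 
    dark=((gray<70)&near).astype(np.uint8)
    k,l,st,ce=cv2.connectedComponentsWithStats(dark)
    i=1+np.argmax(st[1:,4]); c=np.argwhere(l==i)[:,::-1]
    hull=cv2.convexHull(c.astype(np.int32))[:,0,:]
    Wd=(plane(p,hull,.050)[:,:2]*1000).astype(np.float32)
    el=cv2.minEnclosingCircle(Wd); print("disc circle",np.round(el[0],1),round(el[1],1))
    hm=np.zeros((384,512),np.uint8);cv2.fillConvexPoly(hm,hull.astype(np.int32),1);hm=cv2.dilate(hm,np.ones((7,7)))
    bar=((gray>150)&(hm>0)).astype(np.uint8)
    if name:
        v=p["img"].copy(); crop(p,(g[0]-60,g[1]-60,g[0]+60,g[1]+60),name,5)
    return g
E
python3 - <<'E'
from h import *
p=snap("wrist"); g=dial(p,name="d1.png"); print(g)
E
```

```text
disc circle [502.9 235.5] 29.1
[275.27626603  90.85381557]
```

View pics/d1.png

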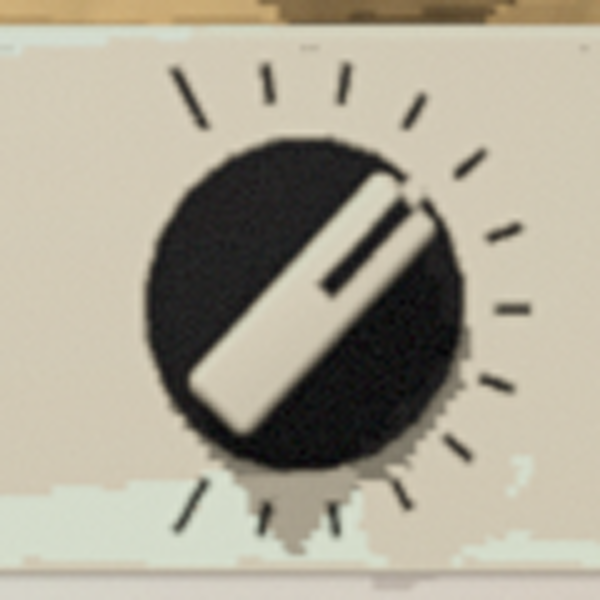

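Run:
```python
from h import *
p=snap("wrist")
f=lambda a:plane(p,np.array(a)/5+[215,30],.074)[0]
a,b=f((407.5,198.5)),f((215,407.5)); print("bar ends",a,b,"mid",(a+b)/2,"len",np.linalg.norm(a-b),"yaw",np.degrees(np.arctan2(*(a-b)[1::-1])))
a,b=f((405,200)),f((325,288));print("line yaw",np.degrees(np.arctan2(*(a-b)[1::-1])))
where();delta([.503,.236,.20],136)
```

```text
bar ends [0.51826031 0.25374093 0.074     ] [0.48771998 0.21834962 0.074     ] mid [0.50299015 0.23604527 0.074     ] len 0.04674672264727794 yaw 49.20800091488964
line yaw 49.5896540759886
t 30.95 tcp [0.4893 0.1595 0.2395] yaw 2.7 w 68.4 F [-0.4  0.1 -0.4] q [-1.29  0.18  1.    1.96 -0.17  1.09 -0.17]
delta [-0.000e+00  1.000e-01 -1.333e+02] [ 17.4 -75.8  39.4] dist 87 rows>= 13.0
```

>>> carry_out --deltas "0 0 -10 2 -10 5 -0.4; 0 0 -20 4 -20 10 -0.4; 0 0 -30 6 -30 15 -0.4; 0 0 -40 9 -38 20 -0.4; 0 0 -50 11 -48 25 -0.4; 0 0 -60 13 -57 30 -0.4; 0 0 -70 15 -66 35 -0.4; 0 0 -80 17 -76 39 -0.4"

```text
t: 31.95
position: [0.5027, 0.2368, 0.2005]
orientation: [0.0, 0.748, 0.663, -0.0]
wrist_force: [-0.3, 0.3, -0.1]
width: 0.0598
```

Run:
```python
from h import *
where();delta([.503,.236,.20],139.3)
```

```text
t 31.95 tcp [0.5027 0.2368 0.2005] yaw 83.1 w 59.8 F [-0.3  0.3 -0.1] q [-1.1   0.29  0.68  1.89 -0.21  1.03  1.13]
delta [ -0.    0.  -56.2] [-0.8  0.4  0.5] dist 1 rows>= 6.0
```

>>> carry_out --deltas "0 0 -10 0 0 0 -0.4; 0 0 -20 0 0 0 -0.4; 0 0 -30 0 0 0 -0.4; 0 0 -40 0 0 0 -0.4; 0 0 -50 0 0 0 -0.4; 0 0 -56 0 0 0 -0.4; 0 0 -56 0 0 0 -0.4; 0 0 -56 0 0 0 -0.4"

```text
t: 32.95
position: [0.5028, 0.2367, 0.2008]
orientation: [-0.0, 0.353, 0.936, -0.0]
wrist_force: [0.6, 0.1, 0.0]
width: 0.0597
```

Run:
```python
from h import *
p=snap("wrist");where();p=snap("wrist"); g=dial(p,name="d2.png"); print(g)
cv2.imwrite("pics/w19.png",p["img"])
```

```text
t 33.0 tcp [0.5028 0.2368 0.2009] yaw 138.7 w 59.4 F [-0.4 -0.9 -0.4] q [-0.96  0.27  0.52  1.89 -0.15  1.02  2.04]
disc circle [502.3 235.3] 29.3
[256.85607918 187.03458035]
```

View pics/w19.png

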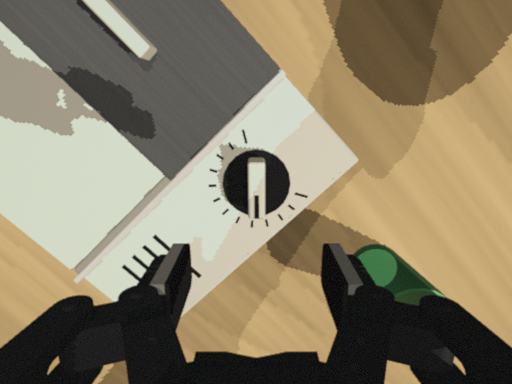

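View pics/d2.png

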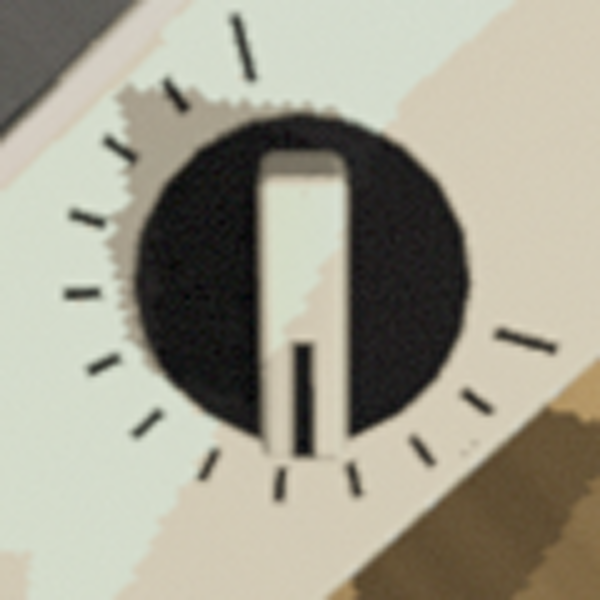

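The bar stands upright in the image at column 257, so the jaws are aligned with its flanks. The tumbler is well clear. I'll descend onto the dial.

```bash
python3 -c "
from h import *
where();delta([.5026,.2358,.067],139.1)"
```

```text
t 33.05 tcp [0.5027 0.2369 0.2009] yaw 138.7 w 59.4 F [0.8 0.5 0.5] q [-0.96  0.27  0.52  1.89 -0.15  1.02  2.04]
delta [-0.   0.  -0.4] [ -0.6  -0.9 133.9] dist 134 rows>= 3.0
```

>>> carry_out --deltas "0 0 -0.4 -0.6 -1 50 -0.3; 0 0 -0.4 -0.6 -1 90 -0.3; 0 0 -0.4 -0.6 -1 115 -0.3; 0 0 -0.4 -0.6 -1 125 -0.3; 0 0 -0.4 -0.6 -1 125 -0.3"

```text
t: 33.67
position: [0.5025, 0.2357, 0.0758]
orientation: [-0.0, 0.349, 0.937, -0.0]
wrist_force: [-0.1, -0.5, 1.1]
width: 0.0553
```

```bash
python3 -c "
from h import *
p=snap('wrist');where();delta([.5026,.2358,.068],139.1)"
```

```text
t 33.73 tcp [0.5032 0.2361 0.0767] yaw 139.2 w 55.6 F [ 0.1 -0.6  0.1] q [-0.9   0.45  0.46  1.97 -0.28  0.79  2.15]
delta [0.1 0.  0.1] [ 0.3 -0.6  8.7] dist 9 rows>= 1.0
```

>>> carry_out --deltas "0 0 0 0 -0.5 8 -0.3; 0 0 0 0 -0.5 8 0.3; 0 0 0 0 -0.5 8 1; 0 0 0 0 -0.5 8 1; 0 0 0 0 -0.5 8 1; 0 0 0 0 -0.5 8 1" --force 35

```text
t: 34.48
position: [0.502, 0.2359, 0.0685]
orientation: [-0.0, 0.349, 0.937, 0.0]
wrist_force: [-3.4, 0.4, 6.2]
width: 0.0134
```

```bash
python3 -c "
from h import *
where();print(manip.state()['moment'])"
```

```text
t 34.48 tcp [0.502  0.2359 0.0685] yaw 139.2 w 13.4 F [-3.4  0.4  6.2] q [-0.89  0.46  0.45  1.97 -0.28  0.77  2.15]
[-0.02120704  0.52568859 -0.02181035]
```

>>> carry_out --deltas "0 0 8 0 0 0 1; 0 0 18 0 0 0 1; 0 0 28 0 0 0 1; 0 0 38 0 0 0 1; 0 0 48 0 0 0 1; 0 0 58 0 0 0 1; 0 0 68 0 0 0 1; 0 0 78 0 0 0 1"

```text
t: 35.48
position: [0.5016, 0.2379, 0.0685]
orientation: [-0.002, 0.862, 0.508, 0.0]
wrist_force: [-2.1, 3.2, 4.5]
width: 0.0131
```

```bash
python3 -c "
from h import *
where();print(manip.state()['moment'])"
```

```text
t 35.48 tcp [0.5016 0.2379 0.0685] yaw 61.0 w 13.1 F [-2.1  3.2  4.5] q [-1.14  0.55  0.77  1.98 -0.52  0.82  0.99]
[0.5392026  0.60248815 0.08003846]
```

>>> carry_out --deltas "0 0 9 0 0 0 1; 0 0 18 0 0 0 1; 0 0 28 0 0 0 1; 0 0 38 0 0 0 1; 0 0 48 0 0 0 1; 0 0 58 0 0 0 1; 0 0 68 0 0 0 1; 0 0 76 0 0 0 1"

```text
t: 36.48
position: [0.5034, 0.2387, 0.0686]
orientation: [-0.002, 0.992, -0.13, 0.001]
wrist_force: [0.8, 4.1, 0.2]
width: 0.0129
```

```bash
python3 -c "
from h import *
where();print(manip.state()['moment'])"
```

```text
t 36.48 tcp [0.5034 0.2387 0.0686] yaw -14.9 w 12.9 F [0.8 4.1 0.2] q [-1.34  0.71  1.06  1.99 -0.8   0.93 -0.12]
[ 0.78633731 -0.08457089  0.08646254]
```

>>> carry_out --deltas "0 0 5 0 0 0 1; 0 0 9 0 0 0 1; 0 0 11 0 0 0 1; 0 0 12 0 0 0 1; 0 0 12 0 0 0 1"

```text
t: 37.1
position: [0.5037, 0.2385, 0.0686]
orientation: [-0.002, 0.973, -0.231, 0.001]
wrist_force: [1.7, 5.2, 1.6]
width: 0.0131
```

```bash
python3 -c "
from h import *
where();print(manip.state()['moment'])"
```

```text
t 37.1 tcp [0.5037 0.2385 0.0686] yaw -26.7 w 13.1 F [1.7 5.2 1.6] q [-1.37  0.75  1.1   1.99 -0.84  0.95 -0.29]
[ 1.13908155 -0.31287229 -0.01982029]
```

>>> carry_out --deltas "0 0 2 0 0 0 1; 0 0 3 0 0 0 1; 0 0 4 0 0 0 1; 0 0 4 0 0 0 1"

```text
t: 37.6
position: [0.5038, 0.2385, 0.0686]
orientation: [-0.002, 0.965, -0.262, 0.001]
wrist_force: [2.0, 4.3, 1.7]
width: 0.0133
```

```bash
python3 -c "
from h import *
where();print(manip.state()['moment'])"
```

```text
t 37.6 tcp [0.5038 0.2385 0.0686] yaw -30.4 w 13.3 F [2.  4.3 1.7] q [-1.37  0.76  1.12  1.99 -0.85  0.96 -0.35]
[ 1.01908026 -0.32777912  1.03883303]
```

The moment about z jumped to 1.04 N m at yaw −30°, so the dial is at its stop (−27° expected from the geometry). Now I'll turn back to a jaw yaw of about 52.5°.

>>> carry_out --deltas "0 0 -8 0 0 0 1; 0 0 -18 0 0 0 1; 0 0 -28 0 0 0 1; 0 0 -38 0 0 0 1; 0 0 -48 0 0 0 1; 0 0 -58 0 0 0 1; 0 0 -67 0 0 0 1; 0 0 -74 0 0 0 1"

```text
t: 38.6
position: [0.5019, 0.2382, 0.0685]
orientation: [-0.002, 0.929, 0.371, 0.0]
wrist_force: [-1.3, 4.6, 5.5]
width: 0.013
```

```bash
python3 -c "
from h import *
where();print(manip.state()['moment'])"
```

```text
t 38.6 tcp [0.5019 0.2382 0.0685] yaw 43.5 w 13.0 F [-1.3  4.6  5.5] q [-1.2   0.58  0.84  1.98 -0.59  0.84  0.73]
[ 0.9881887   0.44879196 -0.06623146]
```

>>> carry_out --deltas "0 0 -4 0 0 0 1; 0 0 -7 0 0 0 1; 0 0 -8.5 0 0 0 1; 0 0 -8.5 0 0 0 1; 0 0 -8.5 0 0 0 1"

```text
t: 39.22
position: [0.5018, 0.238, 0.0685]
orientation: [-0.002, 0.899, 0.437, 0.0]
wrist_force: [-2.2, 3.5, 5.1]
width: 0.0129
```

```bash
python3 -c "
from h import *
where();print(manip.state()['moment'])"
```

```text
t 39.23 tcp [0.5018 0.238  0.0685] yaw 51.8 w 12.9 F [-2.2  3.5  5.1] q [-1.17  0.56  0.81  1.98 -0.56  0.83  0.85]
[0.89888823 0.54221663 0.09085189]
```

>>> carry_out --deltas "0 0 0 0 0 0 0.5; 0 0 0 0 0 0 0; 0 0 0 0 0 0 -0.3; 0 0 0 0 0 0 -0.3; 0 0 0 0 0 -40 -0.3; 0 0 0 0 0 -90 -0.3; 0 0 0 0 0 -130 -0.3; 0 0 0 0 0 -130 -0.3"

```text
t: 40.22
position: [0.5049, 0.236, 0.2015]
orientation: [-0.001, 0.9, 0.436, 0.004]
wrist_force: [-0.5, 0.5, -1.0]
width: 0.0559
```

Run:
```python
from h import *
for i in range(4): p=snap("wrist")
where();p=snap("wrist"); g=dial(p,name="d3.png"); print(g)
cv2.imwrite("pics/w20.png",p["img"])
```

```text
t 40.42 tcp [0.501  0.235  0.1965] yaw 51.7 w 55.8 F [ 0.4  0.2 -0.4] q [-1.32  0.38  0.98  1.91 -0.36  1.05  0.71]
disc circle [502.1 236.1] 29.2
[259.47848694 188.01531367]
```

View pics/d3.png

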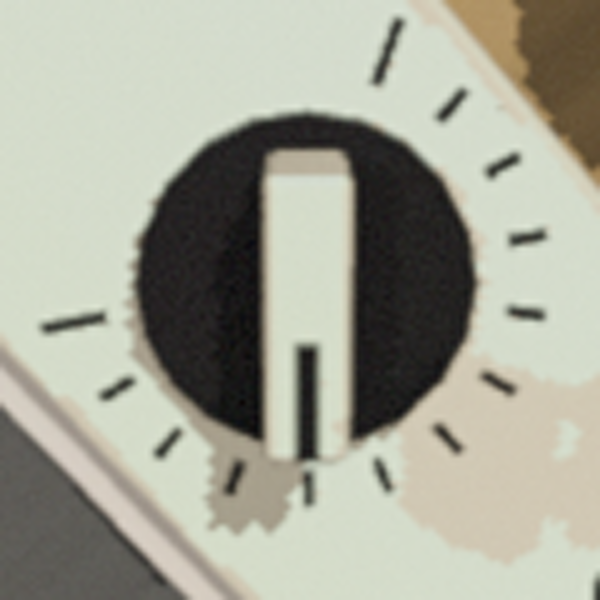

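View pics/w20.png

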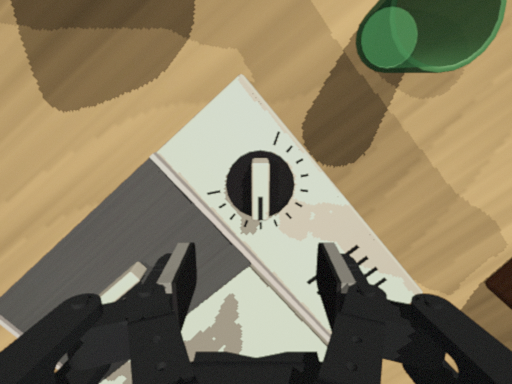

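The pointer at (307,458) lines up with the fifth mark from the end at (308,488). Counting back from the long end mark at (73,322), that is exactly four clicks. Now I'll rise clear and check everything.

>>> carry_out --deltas "0 0 0 0 -30 -40 -0.3; 0 0 0 0 -60 -80 -0.3; 0 0 0 0 -90 -110 -0.3; 0 0 0 0 -90 -110 -0.3"

```text
t: 40.98
position: [0.4303, 0.2945, 0.309]
orientation: [-0.001, 0.899, 0.439, 0.001]
wrist_force: [-0.6, 0.4, -0.2]
width: 0.0554
```

Run:
```python
from h import *
where()
p=snap("scene");crop(p,(80,110,400,384),"s4.png",2.2)
for t,z in [("tumbler",0),("bell",0),("magnifier",0),("cover_grip",.062)]:
    for r in manip.tip_of(t,p)[:2]: print(t,round(r["score"],2),np.round(plane(p,r["location"],z)[0],3))
q=snap("side");crop(q,(190,110,330,225),"s5.png",5)
for r in manip.tip_of("tumbler",q)[:1]: print(np.round(plane(q,r["location"],0)[0],3))
```

```text
t 40.98 tcp [0.4303 0.2945 0.309 ] yaw 52.1 w 55.4 F [-0.6  0.4 -0.2] q [-1.68  0.11  1.08  1.86 -0.1   1.23  0.35]
tumbler 0.86 [0.473 0.393 0.   ]
tumbler 0.35 [0.553 0.125 0.   ]
bell 0.92 [ 0.688 -0.356  0.   ]
magnifier 0.71 [ 0.712 -0.167 -0.   ]
cover_grip 0.63 [0.495 0.07  0.062]
[0.471 0.412 0.   ]
```

View pics/s4.png

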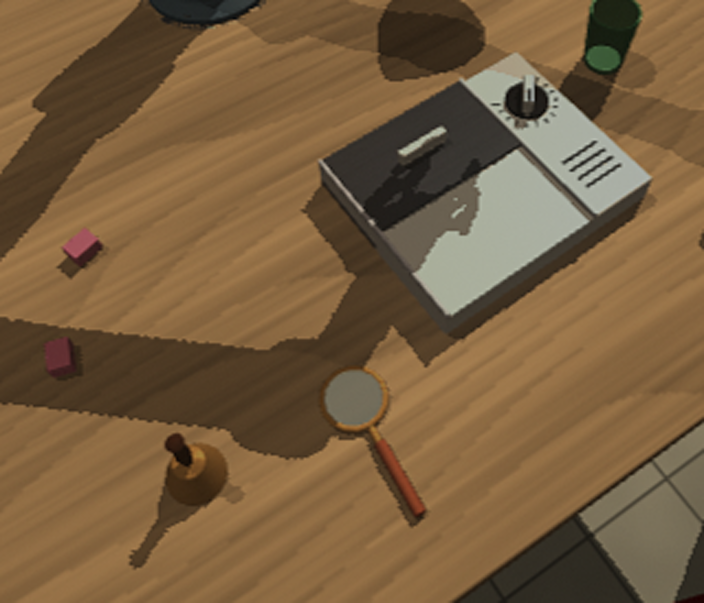

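View pics/s5.png

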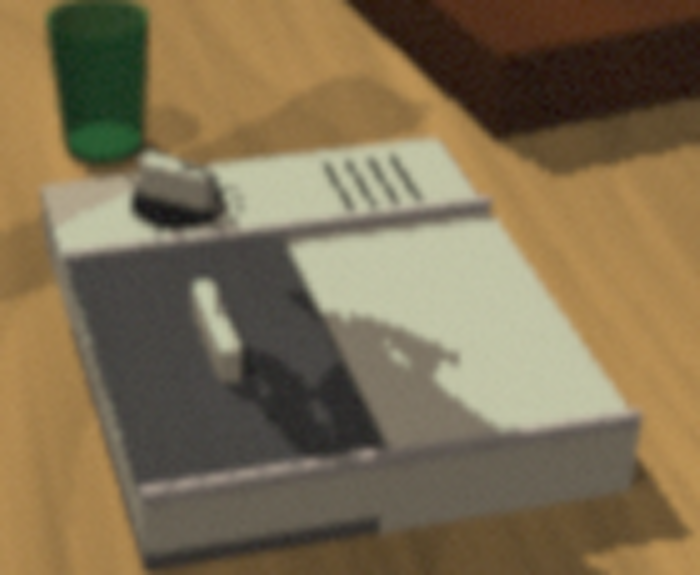

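The cover is flush with the front wall and no green tiles remain on the table. The tumbler, bell and magnifier haven't moved, and the arm is clear. I'll hand the job in.

```bash
python3 -c "
from h import *
where();print(manip.sign_off())"
```

```text
t 41.33 tcp [0.4319 0.2896 0.3068] yaw 51.5 w 55.6 F [ 1.1  0.3 -0.6] q [-1.67  0.11  1.08  1.87 -0.1   1.23  0.34]
the job is handed in; nothing more can be done
None
```

The job is done and was handed in at about 41 s; the sign-off reports no verdict.

- **Tiles:** I slid the cover open to its stop and laid the three green tiles flat on the compartment floor. They are about 60 to 75 mm apart, and a wrist picture confirmed them before the cover went on. I left the two pink look-alikes where they were.
- **Cover:** I slid it fully shut. It travelled 129.6 mm and met its stop at 15 N, and the last pictures show it flush with the front wall. The tiles can't be seen once it is shut.
- **Dial:** I turned it clockwise until the stop showed as a 1.0 N m rise in moment, then turned it back 80° and let go. The close-up shows the pointer on the fourth mark back from the end mark.
- **Bystanders:** The tumbler, bell and magnifying glass are where they stood, within about 10 mm measurement scatter.

No check failed. The network's rough position estimates differed by up to about 20 mm between cameras, so I grasped from my own wrist-camera measurements.

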